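# Fill and close a pickling jar on its stand

## Task

Set the pickling jar up in the blue drip tray and fill it: first lay the wooden ring flat in the middle of the tray, then stand the empty jar upright on the ring, centred, and let go. Only then feed every cucumber half from the board through the neck into the jar, and finally close the jar with its blue lid, plug in the mouth and lid lying flat on the rim. Keep the jar upright throughout and leave the bottles, mug, dish and spoon where they are.

Things in the scene. Friction and masses are not known exactly. Their poses are not given: they have to be found in the camera images.
- tray: fixed square dark-blue drip tray, 210 x 210 mm, 14 mm high, floor and rim 4 mm thick; origin at the centre of its underside (the inner floor is 4 mm above it), z up, sides along x and y
- trivet: loose pale wooden ring (jar stand), outside diameter 140 mm, hole diameter 100 mm (so the ring is 20 mm wide), 16 mm high, 0.12 kg; origin on its axis at the underside, z up. Lies flat at the start; any yaw is the same. It can be pinched across the 20 mm width from above
- jar: loose, empty, open white stoneware jar with blue painting, about 0.5 kg, 205 mm tall: cylindrical body 136 mm in diameter up to 125 mm, shoulder narrowing up to 160 mm, then a straight round neck 64 mm outside diameter and about 54 mm inside from 160 to 205 mm; origin at the centre of its underside, z up along its axis. Its floor inside is flat, 6 mm above the underside. Stands upright at the start; the neck can be gripped across from above
- jar_mouth (a point): centre of the jar's mouth, level with the rim, 205 mm above the jar's underside; axes as the jar's
- lid: loose blue jar lid, 0.11 kg, standing right way up: cork plug 44 mm in diameter and 10 mm high at the bottom, flange 74 mm in diameter from 10 to 18 mm, upright round knob 26 mm in diameter from 18 to 50 mm; origin at the centre of the plug's underside, z up. Closed, the flange rests on the jar's rim and the origin is 10 mm below the mouth
- board: fixed pale wooden chopping board, 160 x 220 x 12 mm, origin at the centre of its underside; the cucumber halves stand on it
- cucumber0: loose half of a small cucumber, dark green, 34 mm in diameter and 64 mm long, 55 g: straight for 47 mm from its flat cut end, then a round dome. Stands on the cut end on the board at the start, dome up; origin on its axis at mid-length (32 mm from either end), z along its axis towards the dome; None if absent in this run (four to six are there)
- cucumber1: loose half of a small cucumber, dark green, 34 mm in diameter and 64 mm long, 55 g: straight for 47 mm from its flat cut end, then a round dome. Stands on the cut end on the board at the start, dome up; origin on its axis at mid-length (32 mm from either end), z along its axis towards the dome; None if absent in this run (four to six are there)
- cucumber2: loose half of a small cucumber, dark green, 34 mm in diameter and 64 mm long, 55 g: straight for 47 mm from its flat cut end, then a round dome. Stands on the cut end on the board at the start, dome up; origin on its axis at mid-length (32 mm from either end), z along its axis towards the dome; None if absent in this run (four to six are there)
- cucumber3: loose half of a small cucumber, dark green, 34 mm in diameter and 64 mm long, 55 g: straight for 47 mm from its flat cut end, then a round dome. Stands on the cut end on the board at the start, dome up; origin on its axis at mid-length (32 mm from either end), z along its axis towards the dome; None if absent in this run (four to six are there)
- cucumber4: loose half of a small cucumber, dark green, 34 mm in diameter and 64 mm long, 55 g: straight for 47 mm from its flat cut end, then a round dome. Stands on the cut end on the board at the start, dome up; origin on its axis at mid-length (32 mm from either end), z along its axis towards the dome; None if absent in this run (four to six are there)
- cucumber5: loose half of a small cucumber, dark green, 34 mm in diameter and 64 mm long, 55 g: straight for 47 mm from its flat cut end, then a round dome. Stands on the cut end on the board at the start, dome up; origin on its axis at mid-length (32 mm from either end), z along its axis towards the dome; None if absent in this run (four to six are there)
- soy: amber bottle with red cap, 190 mm tall; loose bystander, to be left alone; origin at the centre of its underside
- vinegar: green bottle with yellow cap, 170 mm tall; loose bystander, to be left alone; origin at the centre of its underside
- spice: amber jar with brass cap, 85 mm tall; loose bystander, to be left alone; origin at the centre of its underside
- spoon: wooden spoon 180 mm long, lying; loose bystander, to be left alone; origin at its middle
- dish: small white dish, 90 mm across, 30 mm high; loose bystander, to be left alone; origin at the centre of its underside
- mug: blue mug, 76 mm across, 85 mm high; loose bystander, to be left alone; origin at the centre of its underside

How it is judged:
By the outcome, as a careful person would: the job done as asked, in the order asked, and still so for the second after the job is handed in, with the robot touching nothing.
Of cucumber0, cucumber1, cucumber2, cucumber3, cucumber4, cucumber5 only 4 to 6 are there at a start; the rules pass over those that are not, and their reading is None.
At some moment in a run one of lid, trivet may be knocked a few centimetres aside while the robot is not near it.
It also fails if it takes over 210 s, if anything falls off the work surface, if the arm or the gripper's body presses on something with over 40 N, if the wrist force passes 120 N, or if a joint passes its speed limit or range.

## Robot

A 6-joint arm with a two-finger parallel gripper is mounted at the origin on the work surface. World frame = base frame: x ahead of the robot, y to its left, z up, the work surface at z = 0. Lengths are in m, angles in degrees, forces in N, time in s.
With the tool pointing down it reaches from about 0.25 to 0.725 m from the base axis. Payload 9.7 kg.
Tool frame: the origin (TCP) lies at the centre of the arm's flange, where the gripper is bolted on; the fingertips stand 173 mm ahead of it and the grasp point (between the pads) lies bot.grip_depth ahead of it (bot.grip_depth is the distance from the TCP to the grasp point, in m); z points along the fingers, y is the direction in which the jaws open and shut (so a half turn about z gives the same grasp; the last joint's range is limited). The gripper opens to 85 mm and grips with 20 to 120 N. Pads are 22 mm wide; open, the fingers measure 114 mm over their backs; the gripper's body (76 mm by 85 mm) begins 54 mm behind the grasp point. The pads swing forward as they close: fully open they stand 13 mm farther back than shut.
Start: joints at [72.365, 4.979, 10.078, 95.1, 0, 90], TCP at [0.167, 0.524, 0.405] pointing down, gripper open.
Joint ranges: [-179.16, 179.16], [-48.56, 103.87], [-65.8, 70.77], [-126.05, 130.52], [-82.76, 87.17], [-180, 180]. Speed limits (degrees/s): [127.2, 127.2, 147.25, 180, 180, 180].

## Interface

Orientations are given as [roll, pitch, yaw] about the fixed x, y, z axes, in that order (R = Rz(yaw) Ry(pitch) Rx(roll)).
In Python, from workcell import status, viewer, bot gives the robot as it stands. The module is installed in compiled form; this text tells all that it offers.
- The arm moves only by the tool move_arm, never from a script. Its argument "commands" is a list of rows, each an object with "claw": the gripper's target within -1 to 1 (fully open at 1, half-way at 0, shut at -1); "travel": the shift along the tool's x, y, z in cm, a list of three; "turn": the turn about the tool's z in degrees. A call has 1 to 5 rows; each row shifts and turns the commanded pose from where the row before left it, along the tool's axes as they then stand; what a row does not reach is not made up. A row lasts 1/12 s, in which the tool goes at most 41.7 mm and 7.16 degrees, less where a joint would pass 70% of its speed; a pose out of reach is approached as far as the arm can. A call is refused whole if a number of a shift passes 4.17 or a number of a turn 7.16, either way. A call with a gripper value outside its range is refused whole. The fingers move at their own pace and stop on an object; "squeeze" is the grip in N (left out, the last holds). Time passes only in rows, so rows that do not move let the fingers close. It gives the time, the measured TCP pose, the force and the opening at its end, in the units of the state.
- status.get_obs(): the state, without advancing time (a new reading comes with each control period).
- viewer.camera(name): name is "scene" or "top"; returns the picture (400x640x3 uint8, blue, green, red); there is no depth.
- viewer.camera_params(name): a dict with "camera_matrix" (3x3 intrinsics, pixels), "D" ([k1, k2, p1, p2, k3] as OpenCV has them; the pictures are not rectified), "xyz" and "rotation" of the camera in the world. Camera axes: x right, y up, looking along -z (the intrinsics and any distortion apply to the point x, -y, -z); pixel columns grow to the right and rows downward; lengths in m; the calibration is good to about 2 mm. A picture is of the moment at which its call begins. camera_params takes no time and is no camera call.
- bot.job_done(): hands the job in, once; it reports no verdict.
The state is a dict: "time": time; "q": joint angles; "qd": joint speeds; "joint_efforts": joint torques, N m; "ee_pos": TCP position; "tcp_rot": TCP orientation; "wrist_force": force on the tool from outside, world axes, zero at the start; "torque": the same for the moment, N m; "opening": finger opening in m.
Only numpy, scipy, OpenCV 4.12 (cv2) and the standard library are available. Lean on these libraries where they do the work, as an engineer would, in place of code of your own. Each camera call takes 0.05 s, during which the arm holds its last target.

## Working session

There is one attempt and no reset: what is moved stays moved. The work goes in short steps, Python scripts to look and compute and a tool call to move; the robot and the scene stay as the last step left them, time stands still between calls to the robot, and variables do not carry over. Pictures are saved under pics/ and viewed, and the job is handed in when it is done.

Besides the shell and the picture viewer there is one more tool, called after "Emit:" by a JSON object that holds its "op" and its "data". move_arm: Moves the arm, as the interface text tells. Its arguments: {"type":"object","properties":{"commands":{"type":"array"},"squeeze":{"type":"number"}},"required":["commands"]}

```bash
mkdir -p pics; ls; python3 - <<'E'
from workcell import status, viewer, bot
import cv2
print(bot.grip_depth, status.get_obs())
for n in ("scene","top"):
    im=viewer.camera(n); cv2.imwrite(f"pics/{n}0.png",im); print(n,viewer.camera_params(n))
E
```

```text
pics
0.1547 {'time': 0.0, 'q': array([7.23655749e+01, 5.01211230e+00, 1.00326771e+01, 9.51001117e+01,
       1.69951003e-04, 9.00020916e+01]), 'qd': array([ 0.10046649,  0.07488803, -0.06522514,  0.01446334, -0.03114112,
       -0.08366269]), 'joint_efforts': array([ 4.35034608e-04, -5.20386887e+01,  4.64805901e+01,  1.62800378e-02,
        1.63968907e-04, -4.58626715e-06]), 'ee_pos': array([0.16661737, 0.5241527 , 0.40395728]), 'tcp_rot': array([-1.79920453e+02, -1.67046963e-04,  1.62363483e+02]), 'wrist_force': array([ 0.19517527, -0.18707005,  1.09588541]), 'torque': array([-0.0102772 , -0.02462839,  0.06734456]), 'opening': 0.0849036845969095}
scene {'camera_matrix': array([[446.41215481,   0.        , 320.65385391],
       [  0.        , 446.41215481, 196.64433956],
       [  0.        ,   0.        ,   1.        ]]), 'D': array([0.00205361, 0.        , 0.        , 0.        , 0.        ]), 'xyz': array([1.0501036 , 0.7044384 , 0.76706606]), 'rotation': array([ 54.1998188 ,   1.26631634, 143.45889787])}
top {'camera_matrix': array([[424.78767455,   0.        , 324.28011356],
       [  0.        , 424.78767455, 196.75782244],
       [  0.        ,   0.        ,   1.        ]]), 'D': array([-0.0418427,  0.       ,  0.       ,  0.       ,  0.       ]), 'xyz': array([0.45063667, 0.0038509 , 1.08280822]), 'rotation': array([  5.19632433,   1.81636166, -91.67094705])}
```

View pics/scene0.png

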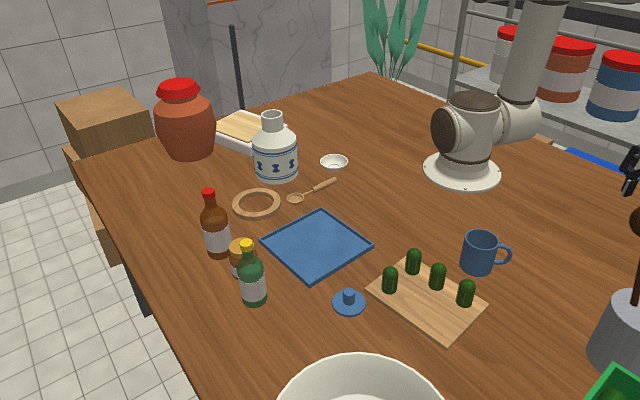

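View pics/top0.png

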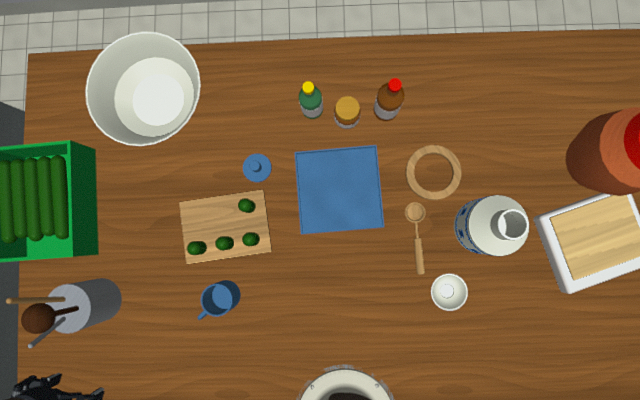

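```bash
cat > h.py <<'E'
import numpy as np, cv2
from scipy.spatial.transform import Rotation as Ro
from workcell import status, viewer, bot
def ray(cam,uv):
    p=viewer.camera_params(cam)
    n=cv2.undistortPoints(np.array(uv,float).reshape(-1,1,2),p["camera_matrix"],p["D"]).reshape(-1,2)
    d=np.c_[n[:,0],-n[:,1],-np.ones(len(n))]
    R=Ro.from_euler("xyz",p["rotation"],degrees=True).as_matrix()
    return p["xyz"], d@R.T
def plane(cam,uv,z):
    o,d=ray(cam,uv); return o+d*((z-o[2])/d[:,2])[:,None]
def tri(uvt,uvs):
    a,d=ray("top",[uvt]);b,e=ray("scene",[uvs]);d=d[0]/np.linalg.norm(d);e=e[0]/np.linalg.norm(e)
    s=np.linalg.lstsq(np.c_[d,-e],b-a,rcond=None)[0]
    p,q=a+s[0]*d,b+s[1]*e
    return (p+q)/2,np.linalg.norm(p-q)
def proj(cam,P):
    p=viewer.camera_params(cam)
    R=Ro.from_euler("xyz",p["rotation"],degrees=True).as_matrix()
    c=(np.array(P,float).reshape(-1,3)-p["xyz"])@R
    c=c*[1,-1,-1]
    return cv2.projectPoints(c,np.zeros(3),np.zeros(3),p["camera_matrix"],p["D"])[0].reshape(-1,2)
def blobs(m,amin=30):
    cs,_=cv2.findContours(m.astype(np.uint8)*255,cv2.RETR_EXTERNAL,cv2.CHAIN_APPROX_NONE)
    return sorted([c for c in cs if cv2.contourArea(c)>=amin],key=lambda c:-cv2.contourArea(c))
def circ(c,cam,z):
    P=plane(cam,c.reshape(-1,2),z)[:,:2]
    A=np.c_[2*P,np.ones(len(P))]; s=np.linalg.lstsq(A,(P**2).sum(1),rcond=None)[0]
    r=np.sqrt(s[2]+s[0]**2+s[1]**2); return s[:2],r,np.std(np.linalg.norm(P-s[:2],axis=1))
def st():
    o=status.get_obs(); print("t %.2f"%o["time"],o["ee_pos"].round(4),o["tcp_rot"].round(2),"op %.4f"%o["opening"],"F",o["wrist_force"].round(1),"q",o["q"].round(1))
E
python3 - <<'E'
from h import *
im=cv2.imread("pics/top0.png"); hsv=cv2.cvtColor(im,cv2.COLOR_BGR2HSV); H,S,V=cv2.split(hsv)
blue=(H>98)&(H<118)&(S>110)
for c in blobs(blue): 
    x,y,w,h=cv2.boundingRect(c); print("blue",x,y,w,h,cv2.contourArea(c))
t=blobs(blue)[0]
r=cv2.minAreaRect(t); P=plane("top",cv2.boxPoints(r),.014); print("tray",P.round(4),P.mean(0),np.linalg.norm(np.diff(P,axis=0),axis=1))
for px in [(435,172),(247,167),(203,230),(510,223),(240,145)]: print(px,hsv[px[1],px[0]])
green=(H>40)&(H<75)&(V<110)&(S>120)
for c in blobs(green): 
    x,y,w,h=cv2.boundingRect(c); print("green",x,y,w,h,cv2.contourArea(c))
ims=cv2.imread("pics/scene0.png"); hs=cv2.cvtColor(ims,cv2.COLOR_BGR2HSV)
print([hs[y,x] for x,y in [(256,192),(240,203),(256,215)]], [hsv[y,x] for x,y in [(413,172),(435,152),(457,172),(435,194),(470,172)]])
E
python3 - <<'E'
import cv2
im=cv2.imread("pics/top0.png")
cv2.imwrite("pics/z1.png",cv2.resize(im[130:270,170:310],None,fx=4,fy=4,interpolation=cv2.INTER_CUBIC))
cv2.imwrite("pics/z2.png",cv2.resize(im[130:270,390:540],None,fx=4,fy=4,interpolation=cv2.INTER_CUBIC))
E
```

```text
blue 295 146 89 88 6530.0
blue 198 281 42 38 993.5
blue 243 154 28 28 571.0
tray [[ 0.6663  0.1093  0.014 ]
 [ 0.6772 -0.1017  0.014 ]
 [ 0.4699 -0.1107  0.014 ]
 [ 0.4584  0.0964  0.014 ]] [ 0.56793814 -0.00168479  0.014     ] [0.21123147 0.20745841 0.20742129]
(435, 172) [ 15 169 127]
(247, 167) [105 138 164]
(203, 230) [ 17 127 162]
(510, 223) [ 26  17 105]
(240, 145) [ 15 161 133]
green 0 144 69 115 6482.0
green 70 140 28 116 2629.0
green 299 88 22 21 239.0
green 188 242 18 13 174.0
green 216 237 17 13 158.5
green 243 233 16 13 147.5
green 238 199 17 13 146.0
[array([ 16, 113, 111], dtype=uint8), array([ 15, 132, 118], dtype=uint8), array([ 16, 112, 200], dtype=uint8)] [array([ 17, 125, 173], dtype=uint8), array([ 17, 116, 156], dtype=uint8), array([ 17, 119, 174], dtype=uint8), array([ 17, 123, 186], dtype=uint8), array([ 15, 166, 132], dtype=uint8)]
```

View pics/z1.png

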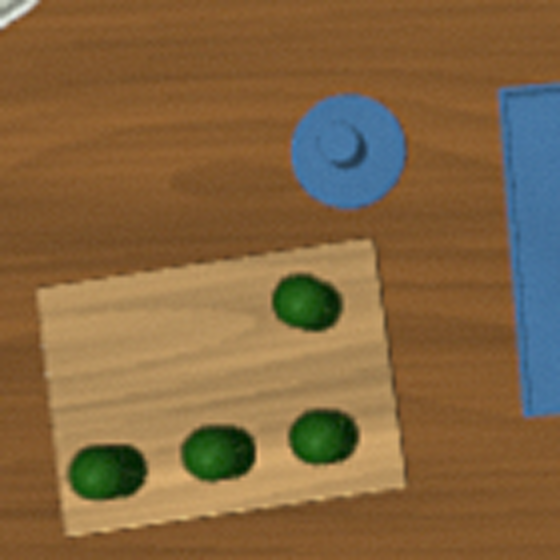

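View pics/z2.png

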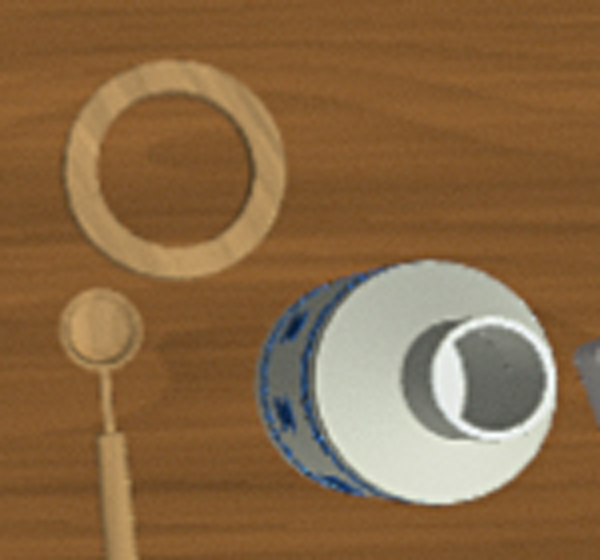

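```bash
cat >> h.py <<'E'
def masks(im):
    H,S,V=cv2.split(cv2.cvtColor(im,cv2.COLOR_BGR2HSV)); return H.astype(int),S.astype(int),V.astype(int)
def ring(im,c0,z=.016,r=45):
    H,S,V=masks(im); m=(S<143)&(V>140)&(S>60)
    m=cv2.morphologyEx(m.astype(np.uint8),cv2.MORPH_OPEN,np.ones((3,3)))
    w=np.zeros_like(m); cv2.circle(w,(int(c0[0]),int(c0[1])),r,1,-1)
    return circ(blobs(m&w)[0],"top",z)
E
python3 - <<'E'
from h import *
im=cv2.imread("pics/top0.png"); H,S,V=masks(im)
print("ring",ring(im,(434,172),r=34))
blue=(H>98)&(H<118)&(S>110)
for b in blobs(blue): print(cv2.boundingRect(b)[:2])
lid=[b for b in blobs(blue) if cv2.boundingRect(b)[0]==243][0]
print("lid flange",circ(lid,"top",.018)); print("knob top via",plane("top",[(170+338/4,130+142/4)],.05))
# jar mouth: bright rim
m=(S<60)&(V>215); m[:,:]&=True
w=np.zeros(m.shape,bool); w[200:250,495:535]=1
b=blobs(m&w,5); print([ (cv2.boundingRect(x),cv2.contourArea(x)) for x in b]); print("mouth",circ(b[0],"top",.205))
print("jar mouth est",plane("top",[(390+494/4,130+378/4)],.205))
# cucumbers: top blobs lower; hidden in scene
ims=cv2.imread("pics/scene0.png"); Hs,Ss,Vs=masks(ims)
gs=(Hs>40)&(Hs<75)&(Ss>120)&(Vs<140)
sb=[b for b in blobs(gs,60) if 360<b[:,0,0].mean()<490 and 230<b[:,0,1].mean()<320]
g=(H>40)&(H<75)&(V<110)&(S>120)
tb=[b for b in blobs(g,100) if 180<b[:,0,0].mean()<275 and 190<b[:,0,1].mean()<270]
for b in tb:
    c=b[:,0].astype(float); P=plane("top",c,.047); print("T",c.mean(0),P.mean(0).round(4))
for b in sb:
    c=b[:,0]; top=c[c[:,1].argmin()]; bot_=c[c[:,1]>c[:,1].max()-3].mean(0);print("S",c.mean(0),top,bot_)
    print("   dome at z.076",plane("scene",[top],.076).round(4)," cen at z.044",plane("scene",[c.mean(0)],.044).round(4))
board=cv2.morphologyEx(((S<143)&(V>140)&(S>60)).astype(np.uint8),cv2.MORPH_CLOSE,np.ones((3,3)))
for b in blobs(board,1000):
    r=cv2.minAreaRect(b);print(r)
    if 200<r[0][0]<250: P=plane("top",cv2.boxPoints(r),.012);print(P.round(4),P.mean(0))
E
```

```text
ring (array([ 0.603263  , -0.24276511]), np.float64(0.06855927374546958), np.float64(0.0008663267396556533))
(295, 146)
(198, 281)
(243, 154)
lid flange (array([0.62910368, 0.20532709]), np.float64(0.03473408744344949), np.float64(0.0006731281643599992))
knob top via [[0.62872737 0.20432265 0.05      ]]
[((495, 209, 34, 41), 941.0)]
mouth (array([ 0.45191269, -0.35095753]), np.float64(0.03555758537280248), np.float64(0.008556357824185163))
jar mouth est [[ 0.46168501 -0.35734593  0.205     ]]
T [196.45652174 247.58695652] [0.4305 0.3517 0.047 ]
T [224.18604651 243.        ] [0.4399 0.2826 0.047 ]
T [250.31707317 238.82926829] [0.4483 0.2178 0.047 ]
T [245.975 205.4  ] [0.5306 0.2274 0.047 ]
S [465.6056338  293.36619718] [465 279] [464.61538462 306.        ]
   dome at z.076 [[0.4301 0.3482 0.076 ]]  cen at z.044 [[0.4334 0.3591 0.044 ]]
S [437.26086957 276.47826087] [436 263] [436.90909091 288.81818182]
   dome at z.076 [[0.4416 0.2794 0.076 ]]  cen at z.044 [[0.4432 0.2899 0.044 ]]
S [389.52173913 280.34782609] [389 266] [389.07692308 292.30769231]
   dome at z.076 [[0.5284 0.2237 0.076 ]]  cen at z.044 [[0.5339 0.2342 0.044 ]]
S [412.86567164 261.34328358] [413 248] [412.5        273.33333333]
   dome at z.076 [[0.4458 0.2151 0.076 ]]  cen at z.044 [[0.4508 0.2239 0.044 ]]
((338.678955078125, 189.0283203125), (82.21002197265625, 82.85456848144531), 84.95755004882812)
((224.2935333251953, 226.48948669433594), (62.94157028198242, 86.652099609375), 81.6070785522461)
[[0.5485 0.4144 0.012 ]
 [0.5738 0.1918 0.012 ]
 [0.4155 0.1712 0.012 ]
 [0.3892 0.3906 0.012 ]] [0.4817556  0.29200111 0.012     ]
((599.1058349609375, 234.91604614257812), (67.06707763671875, 81.76201629638672), 70.01689147949219)
((433.5, 172.0), (54.0, 55.0), 90.0)
```

Emit:
{"op": "move_arm", "data": {"commands": [{"claw": 0, "travel": [0, 0, 0], "turn": 7}, {"claw": 0, "travel": [0, 0, 0], "turn": 7}, {"claw": 0, "travel": [0, 0, 0], "turn": 7}, {"claw": 0, "travel": [0, 0, 0], "turn": 7}, {"claw": 0, "travel": [0, 0, 0], "turn": 7}], "squeeze": 40}}

```text
time: 0.52
ee_pos: [0.1666, 0.5242, 0.4042]
tcp_rot: [-180.0, 0.0, 127.0]
wrist_force: [0.6, 0.1, -0.7]
opening: 0.0428
```

```bash
python3 - <<'E'
from h import *
ims=cv2.imread("pics/scene0.png")
pts={"mouth":(0.4617,-0.3573,.205),"jarbase":(0.4617,-0.3573,0),"ring":(.6033,-.2428,.016),"lidk":(.6288,.2048,.05),"tray":(.568,-.0017,.014),"c0":(.431,.351,.076),"c1":(.4405,.281,.076),"c2":(.447,.2165,.076),"c3":(.5295,.2255,.076)}
for k,p in pts.items():
    u=proj("scene",p)[0]; print(k,u.round(1)); cv2.circle(ims,tuple(int(round(v*1)) for v in u),1,(0,0,255),-1)
for x,y in [(.6663,.1093),(.6772,-.1017),(.4699,-.1107),(.4584,.0964)]:
    u=proj("scene",(x,y,.014))[0];cv2.circle(ims,tuple(int(round(v)) for v in u),1,(0,0,255),-1)
cv2.imwrite("pics/ov.png",cv2.resize(ims[90:330,220:500],None,fx=2.8,fy=2.4))
st()
E
```

```text
mouth [270.4 112.8]
jarbase [276.1 171.9]
ring [254.7 200.8]
lidk [347.4 290.5]
tray [314.2 240.5]
c0 [465.8 280. ]
c1 [436.9 263.2]
c2 [413.1 248.5]
c3 [389.2 266.7]
t 0.52 [0.1666 0.5242 0.4042] [-1.7996e+02  3.0000e-02  1.2702e+02] op 0.0428 F [ 0.6  0.1 -0.7] q [ 72.4   5.   10.1  95.1  -0.  125.3]
```

View pics/ov.png

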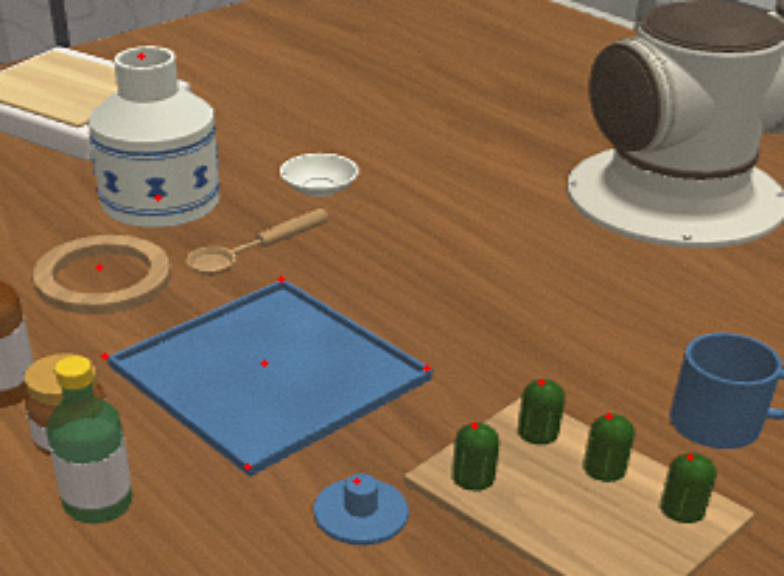

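Emit:
{"op": "move_arm", "data": {"commands": [{"claw": -0.1, "travel": [0, 0, 0], "turn": 7}, {"claw": -0.1, "travel": [0, 0, 0], "turn": 7}, {"claw": -0.1, "travel": [0, 0, 0], "turn": 7}, {"claw": -0.1, "travel": [0, 0, 0], "turn": 7}, {"claw": -0.1, "travel": [0, 0, 0], "turn": 7}]}}

```text
time: 0.93
ee_pos: [0.1666, 0.5241, 0.4043]
tcp_rot: [-180.0, 0.0, 92.0]
wrist_force: [0.0, 0.5, -0.5]
opening: 0.0381
```

Emit:
{"op": "move_arm", "data": {"commands": [{"claw": -0.1, "travel": [0, 0, 0], "turn": 2}, {"claw": -0.1, "travel": [-3.6, 1.8, 0], "turn": 0}, {"claw": -0.1, "travel": [-3.6, 1.8, 0], "turn": 0}, {"claw": -0.1, "travel": [-3.6, 1.8, 0], "turn": 0}, {"claw": -0.1, "travel": [-3.6, 1.8, 0], "turn": 0}]}}

```text
time: 1.35
ee_pos: [0.2398, 0.3791, 0.4041]
tcp_rot: [-180.0, 0.0, 90.4]
wrist_force: [0.8, 0.2, 0.9]
opening: 0.0387
```

Emit:
{"op": "move_arm", "data": {"commands": [{"claw": -0.1, "travel": [-3.7, 1.8, 0], "turn": 0}, {"claw": -0.1, "travel": [-3.7, 1.8, 0], "turn": 0}, {"claw": -0.1, "travel": [-3.7, 1.8, 0], "turn": 0}, {"claw": -0.1, "travel": [-3.7, 1.8, 0], "turn": 0}, {"claw": -0.1, "travel": [-3.7, 1.8, 0], "turn": 0}]}}

```text
time: 1.77
ee_pos: [0.3308, 0.1943, 0.4046]
tcp_rot: [180.0, -0.0, 90.4]
wrist_force: [0.7, 1.5, 0.3]
opening: 0.0388
```

Emit:
{"op": "move_arm", "data": {"commands": [{"claw": -0.1, "travel": [-3.7, 1.8, 0], "turn": 0}, {"claw": -0.1, "travel": [-3.7, 1.8, 0], "turn": 0}, {"claw": -0.1, "travel": [-3.7, 1.8, 0], "turn": 0}, {"claw": -0.1, "travel": [-3.7, 1.8, 0], "turn": 0}, {"claw": -0.1, "travel": [-3.7, 1.8, 0], "turn": 0}]}}

```text
time: 2.18
ee_pos: [0.4221, 0.0096, 0.4047]
tcp_rot: [180.0, -0.0, 90.3]
wrist_force: [0.9, 1.6, 0.7]
opening: 0.0384
```

Emit:
{"op": "move_arm", "data": {"commands": [{"claw": -0.1, "travel": [-3.7, 1.8, 0], "turn": 0}, {"claw": -0.1, "travel": [-3.7, 1.8, 0], "turn": 0}, {"claw": -0.1, "travel": [-3.7, 1.8, 0], "turn": 0}, {"claw": -0.1, "travel": [-3.7, 1.8, 0], "turn": 0}, {"claw": -0.1, "travel": [-3.7, 1.8, 0], "turn": 0}]}}

```text
time: 2.6
ee_pos: [0.5134, -0.1749, 0.4043]
tcp_rot: [-180.0, -0.0, 90.3]
wrist_force: [0.6, 0.9, -0.3]
opening: 0.0385
```

```bash
cat > look.py <<'E'
import sys
from h import *
n=sys.argv[1]
for c in sys.argv[2:]:
    im=viewer.camera(c); cv2.imwrite(f"pics/{c}_{n}.png",im)
st()
E
python3 look.py a top scene
```

```text
t 2.70 [ 0.5148 -0.177   0.4021] [-1.7983e+02 -1.0000e-02  9.0130e+01] op 0.0383 F [-0.9  1.4 -1.4] q [-19.    4.2   9.   94.9  -0.   70.9]
```

View pics/top_a.png

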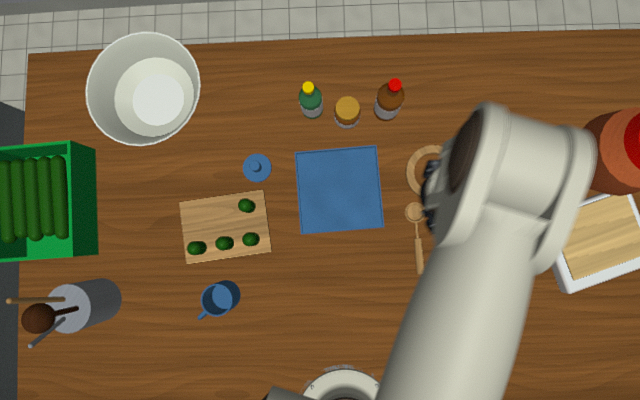

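View pics/scene_a.png

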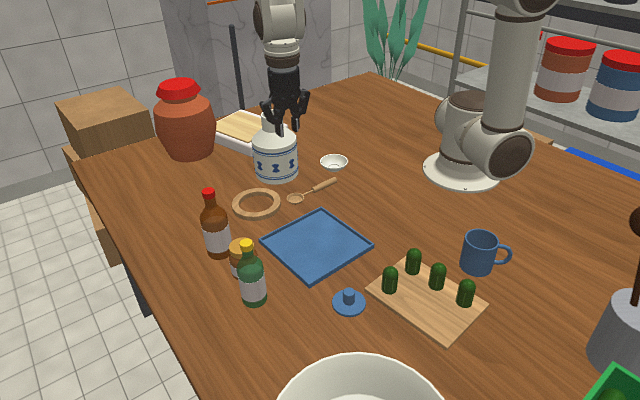

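Emit:
{"op": "move_arm", "data": {"commands": [{"claw": -0.1, "travel": [-3.3, 1.4, 0], "turn": 0}, {"claw": -0.1, "travel": [-3.3, 1.4, 0], "turn": 0}, {"claw": -0.1, "travel": [0, 0, 4], "turn": 0}, {"claw": -0.1, "travel": [0, 0, 4], "turn": 0}, {"claw": -0.1, "travel": [0, 0, 4], "turn": 0}]}}

```text
time: 3.12
ee_pos: [0.5416, -0.2389, 0.2832]
tcp_rot: [180.0, 0.0, 90.3]
wrist_force: [0.4, 0.3, -1.2]
opening: 0.0387
```

Emit:
{"op": "move_arm", "data": {"commands": [{"claw": -0.1, "travel": [0, 0, 4], "turn": 0}, {"claw": -0.1, "travel": [0, 0, 2.5], "turn": 0}, {"claw": -0.1, "travel": [0, 0, 0], "turn": 0}, {"claw": -0.1, "travel": [0, 0, 0], "turn": 0}]}}

```text
time: 3.45
ee_pos: [0.541, -0.238, 0.219]
tcp_rot: [-179.9, -0.1, 90.4]
wrist_force: [0.0, 0.0, 1.1]
opening: 0.0383
```

```bash
python3 look.py b scene; python3 -c "
import cv2;i=cv2.imread('pics/scene_b.png');cv2.imwrite('pics/zb.png',cv2.resize(i[100:250,180:360],None,fx=4,fy=4,interpolation=2))"
```

```text
t 3.50 [ 0.5417 -0.2383  0.2211] [1.7996e+02 2.0000e-02 9.0380e+01] op 0.0385 F [-0.   0.3  0.4] q [-23.7  11.   -3.5  75.4   0.   65.9]
```

View pics/zb.png

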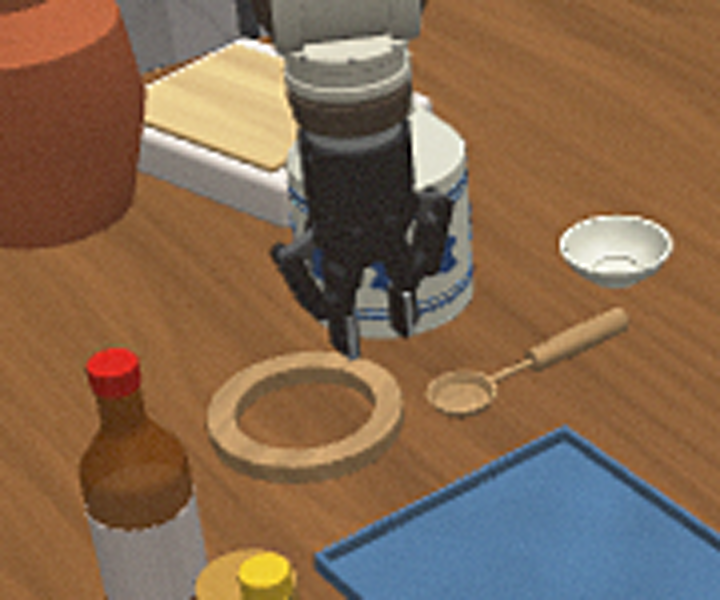

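Emit:
{"op": "move_arm", "data": {"commands": [{"claw": -0.1, "travel": [-0.4, 0.15, 2.0], "turn": 0}, {"claw": -0.1, "travel": [0, 0, 2.2], "turn": 0}, {"claw": -0.1, "travel": [0, 0, 0], "turn": 0}, {"claw": -0.1, "travel": [0, 0, 0], "turn": 0}]}}

```text
time: 3.83
ee_pos: [0.5433, -0.2425, 0.1794]
tcp_rot: [179.9, 0.0, 90.4]
wrist_force: [-1.2, -0.4, 0.4]
opening: 0.0383
```

Emit:
{"op": "move_arm", "data": {"commands": [{"claw": -1, "travel": [0, 0, 0], "turn": 0}, {"claw": -1, "travel": [0, 0, 0], "turn": 0}, {"claw": -1, "travel": [0, 0, 0], "turn": 0}, {"claw": -1, "travel": [0, 0, 0], "turn": 0}], "squeeze": 40}}

```text
time: 4.17
ee_pos: [0.5437, -0.2428, 0.1805]
tcp_rot: [179.8, 0.1, 90.4]
wrist_force: [-1.0, 0.5, 8.6]
opening: 0.0174
```

```bash
python3 look.py c scene; python3 -c "
import cv2;i=cv2.imread('pics/scene_c.png');cv2.imwrite('pics/zc.png',cv2.resize(i[100:250,180:360],None,fx=4,fy=4,interpolation=2))"
```

```text
t 4.22 [ 0.5437 -0.2427  0.1805] [1.798e+02 9.000e-02 9.037e+01] op 0.0175 F [-0.7 -0.1  7.8] q [-24.1  12.6  -6.2  70.9  -0.   65.6]
```

View pics/zc.png

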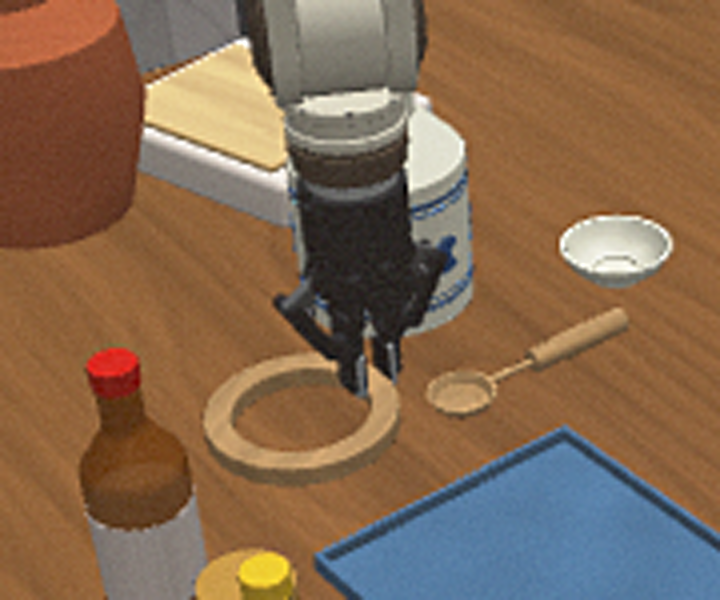

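Emit:
{"op": "move_arm", "data": {"commands": [{"claw": -1, "travel": [0, 0, -2], "turn": 0}, {"claw": -1, "travel": [0, 0, -3], "turn": 0}, {"claw": -1, "travel": [0, 0, 0], "turn": 0}]}}

```text
time: 4.47
ee_pos: [0.5442, -0.2429, 0.2345]
tcp_rot: [179.6, 0.2, 90.4]
wrist_force: [0.5, 0.1, 0.7]
opening: 0.0177
```

```bash
python3 look.py d scene; python3 -c "
import cv2;i=cv2.imread('pics/scene_d.png');cv2.imwrite('pics/zd.png',cv2.resize(i[100:250,180:360],None,fx=4,fy=4,interpolation=2))"
```

```text
t 4.52 [ 0.544  -0.2429  0.2322] [1.7965e+02 1.6000e-01 9.0370e+01] op 0.0175 F [-0.1 -0.  -1.6] q [-24.1  11.1  -2.2  76.3   0.   65.6]
```

View pics/zd.png

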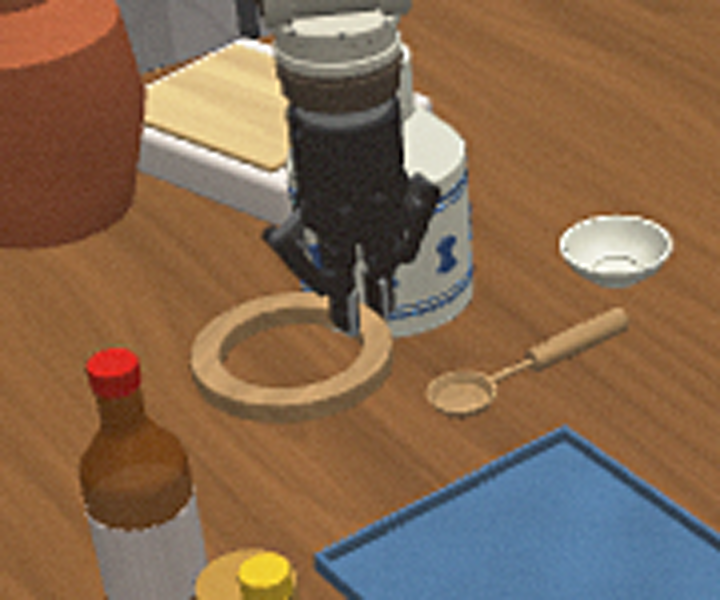

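Emit:
{"op": "move_arm", "data": {"commands": [{"claw": -1, "travel": [4.0, -0.6, 0], "turn": 0}, {"claw": -1, "travel": [4.0, -0.6, 0], "turn": 0}, {"claw": -1, "travel": [4.0, -0.6, 0], "turn": 0}, {"claw": -1, "travel": [4.0, -0.6, 0], "turn": 0}, {"claw": -1, "travel": [4.0, -0.6, 0], "turn": 0}]}}

```text
time: 4.93
ee_pos: [0.5109, -0.0411, 0.2276]
tcp_rot: [180.0, -0.0, 90.3]
wrist_force: [0.5, 0.5, -1.4]
opening: 0.0176
```

Emit:
{"op": "move_arm", "data": {"commands": [{"claw": -1, "travel": [4.0, -0.6, 0], "turn": 0}, {"claw": -1, "travel": [0, 0, 0], "turn": 0}, {"claw": -1, "travel": [0, 0, 0], "turn": 0}]}}

```text
time: 5.18
ee_pos: [0.5051, -0.0007, 0.2278]
tcp_rot: [180.0, -0.0, 90.6]
wrist_force: [0.4, -1.0, -1.1]
opening: 0.0176
```

```bash
python3 look.py e scene top; python3 -c "
import cv2;i=cv2.imread('pics/scene_e.png');cv2.imwrite('pics/ze.png',cv2.resize(i[130:300,220:400],None,fx=3,fy=3,interpolation=2))"
```

```text
t 5.28 [ 0.5055 -0.0028  0.2278] [1.7998e+02 2.0000e-02 9.0390e+01] op 0.0171 F [ 0.4 -0.6 -0.7] q [ -0.3  -0.8 -15.4  75.3  -0.   89.3]
```

View pics/ze.png

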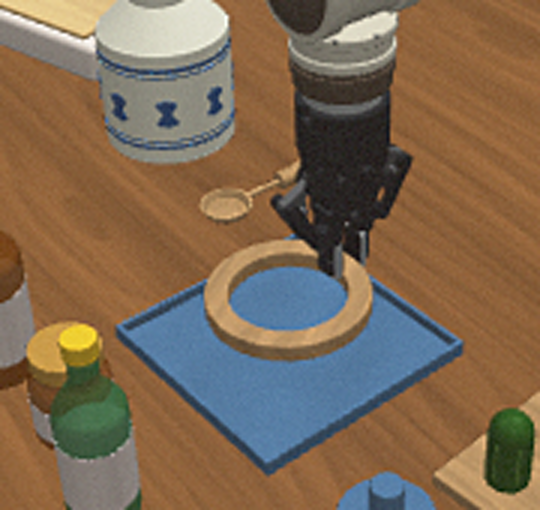

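View pics/top_e.png

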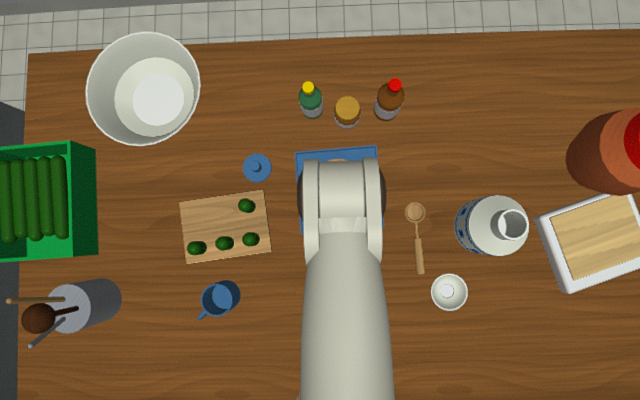

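Emit:
{"op": "move_arm", "data": {"commands": [{"claw": -1, "travel": [0, 0.25, 2.2], "turn": 0}, {"claw": -1, "travel": [0, 0, 1.8], "turn": 0}, {"claw": -1, "travel": [0, 0, 0], "turn": 0}, {"claw": -1, "travel": [0, 0, 0], "turn": 0}]}}

```text
time: 5.62
ee_pos: [0.5078, -0.0038, 0.1873]
tcp_rot: [-179.9, 0.0, 90.3]
wrist_force: [-0.1, -0.4, -2.2]
opening: 0.0178
```

Emit:
{"op": "move_arm", "data": {"commands": [{"claw": -1, "travel": [0.15, 0, 0.2], "turn": 0}, {"claw": -1, "travel": [0, 0, 0.1], "turn": 0}, {"claw": -1, "travel": [0, 0, 0], "turn": 0}]}}

```text
time: 5.87
ee_pos: [0.5081, -0.0014, 0.1852]
tcp_rot: [180.0, 0.0, 90.3]
wrist_force: [-1.0, -0.2, -0.8]
opening: 0.0172
```

Emit:
{"op": "move_arm", "data": {"commands": [{"claw": -1, "travel": [0, 0, 0.15], "turn": 0}, {"claw": -0.2, "travel": [0, 0, 0], "turn": 0}, {"claw": -0.2, "travel": [0, 0, 0], "turn": 0}, {"claw": -0.2, "travel": [0, 0, 0], "turn": 0}]}}

```text
time: 6.2
ee_pos: [0.5081, -0.0012, 0.1834]
tcp_rot: [180.0, -0.0, 90.4]
wrist_force: [-0.6, -0.3, -0.3]
opening: 0.0339
```

Emit:
{"op": "move_arm", "data": {"commands": [{"claw": -0.2, "travel": [0, 0, -4], "turn": 0}, {"claw": -0.2, "travel": [0, 0, -4], "turn": 0}, {"claw": 0, "travel": [0, 0, -4], "turn": 0}, {"claw": 1, "travel": [0, 0, -4], "turn": 0}, {"claw": 1, "travel": [0, 0, -4], "turn": 0}]}}

```text
time: 6.62
ee_pos: [0.5075, -0.0012, 0.3853]
tcp_rot: [180.0, 0.0, 90.4]
wrist_force: [0.6, 0.0, 0.8]
opening: 0.0653
```

Emit:
{"op": "move_arm", "data": {"commands": [{"claw": 1, "travel": [-4, 0, -1], "turn": 0}, {"claw": 1, "travel": [-4, 0, -1], "turn": 0}, {"claw": 1, "travel": [-4, 0, 0], "turn": 0}, {"claw": 1, "travel": [-4, 0, 0], "turn": 0}, {"claw": 1, "travel": [-4, 0, 0], "turn": 0}]}}

```text
time: 7.03
ee_pos: [0.5089, -0.2029, 0.4037]
tcp_rot: [179.9, 0.0, 90.4]
wrist_force: [0.9, 0.7, 0.2]
opening: 0.0854
```

```bash
python3 look.py f scene top; python3 - <<'E'
from h import *
im=cv2.imread("pics/top_f.png")
print("ring",ring(im,(340,188),z=.02,r=34))
i=cv2.imread('pics/scene_f.png');cv2.imwrite('pics/zf.png',cv2.resize(i[40:300,210:400],None,fx=2,fy=2,interpolation=2))
E
```

```text
t 7.13 [ 0.5089 -0.2057  0.4025] [-1.7996e+02  5.0000e-02  9.0080e+01] op 0.0854 F [ 0.4  0.3 -0.1] q [-22.    4.8   9.6  94.9  -0.1  67.9]
ring (array([0.5705083 , 0.00147547]), np.float64(0.06788816992607526), np.float64(0.00089509243874542))
```

View pics/top_f.png

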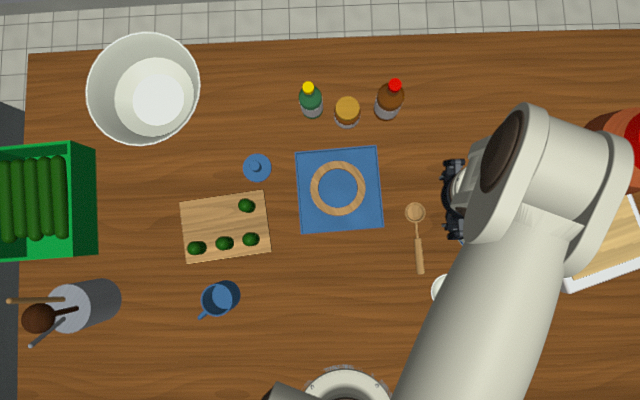

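View pics/zf.png

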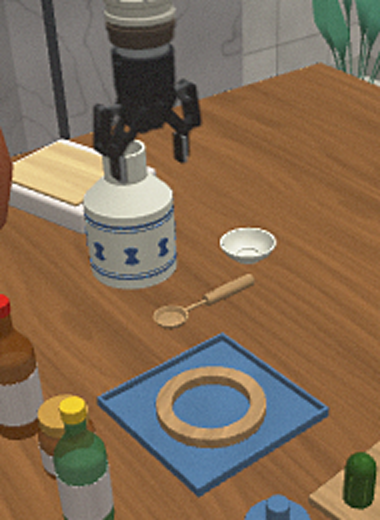

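```bash
python3 - <<'E'
from h import *
im=cv2.imread("pics/top0.png"); i2=cv2.imread("pics/scene0.png")
# dark interior+bright rim: ellipse of neck top in crop
a=cv2.resize(im[190:260,480:540],None,fx=8,fy=8,interpolation=2); b=cv2.resize(i2[100:150,245:300],None,fx=8,fy=8,interpolation=2)
cv2.imwrite("pics/zj1.png",a);cv2.imwrite("pics/zj2.png",b)
E
```

```text
(no output)
```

View pics/zj1.png

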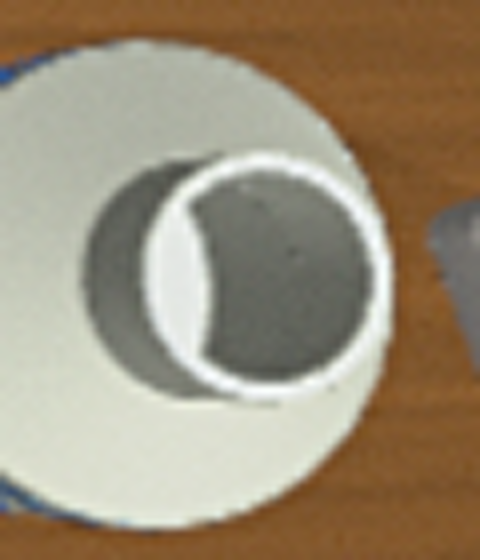

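View pics/zj2.png

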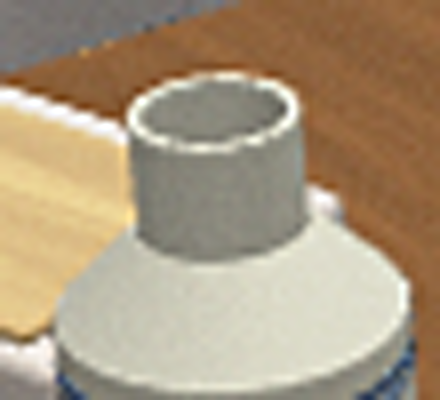

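```bash
python3 - <<'E'
from h import *
print(tri((513,224.1),(271.4,113.5)),plane("top",[(513,224.1)],.205),plane("scene",[(271.4,113.5)],.205))
st()
E
```

```text
(array([ 0.46129657, -0.35586636,  0.20363715]), np.float64(0.0031882915328647382)) [[ 0.462537   -0.35637138  0.205     ]] [[ 0.46187564 -0.35167099  0.205     ]]
t 7.13 [ 0.5089 -0.2057  0.4025] [-1.7996e+02  5.0000e-02  9.0080e+01] op 0.0854 F [ 0.4  0.3 -0.1] q [-22.    4.8   9.6  94.9  -0.1  67.9]
```

Emit:
{"op": "move_arm", "data": {"commands": [{"claw": 1, "travel": [-3.7, -1.2, 0], "turn": 0}, {"claw": 1, "travel": [-3.7, -1.2, 0], "turn": 0}, {"claw": 1, "travel": [-3.7, -1.2, 0], "turn": 0}, {"claw": 1, "travel": [-3.7, -1.2, 0], "turn": 0}, {"claw": 1, "travel": [0, 0, 0], "turn": 0}]}}

```text
time: 7.55
ee_pos: [0.4604, -0.3538, 0.4025]
tcp_rot: [-179.9, 0.1, 90.1]
wrist_force: [0.6, -0.7, 0.2]
opening: 0.0856
```

```bash
python3 look.py g scene; python3 -c "
import cv2;i=cv2.imread('pics/scene_g.png');cv2.imwrite('pics/zg.png',cv2.resize(i[30:190,210:350],None,fx=4,fy=4,interpolation=2)[:600])"
```

```text
t 7.60 [ 0.4612 -0.3517  0.4027] [-1.7996e+02 -1.0000e-02  9.0150e+01] op 0.0852 F [-0.9  0.5 -0.3] q [-37.3   9.2  14.5  95.3  -0.   52.5]
```

View pics/zg.png

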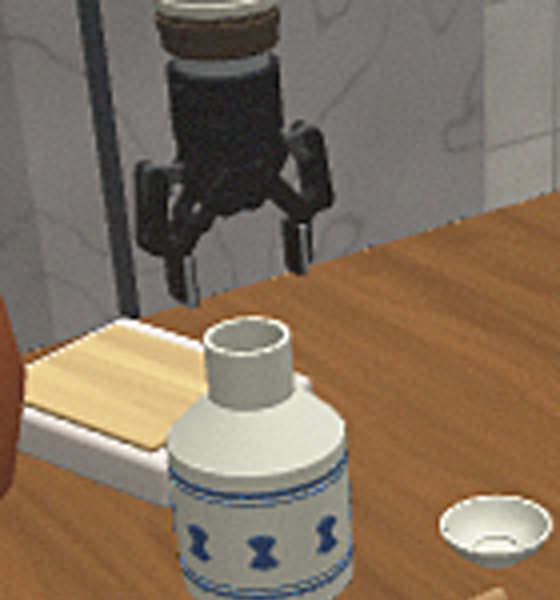

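Looks aligned with the neck (fingers straddle it). I descend 6.4 cm with a small y correction.

Emit:
{"op": "move_arm", "data": {"commands": [{"claw": 1, "travel": [-0.3, 0, 1.5], "turn": 0}, {"claw": 1, "travel": [0, 0, 1.5], "turn": 0}, {"claw": 1, "travel": [0, 0, 1.5], "turn": 0}, {"claw": 1, "travel": [0, 0, 1.5], "turn": 0}, {"claw": 1, "travel": [0, 0, 0.4], "turn": 0}]}}

```text
time: 8.02
ee_pos: [0.4625, -0.351, 0.3369]
tcp_rot: [-179.9, -0.1, 90.4]
wrist_force: [-1.3, 0.3, 0.2]
opening: 0.0857
```

```bash
python3 look.py g2 scene; python3 -c "
import cv2;i=cv2.imread('pics/scene_g2.png');cv2.imwrite('pics/zg2.png',cv2.resize(i[50:190,210:350],None,fx=4,fy=4,interpolation=2)[:600])"
```

```text
t 8.07 [ 0.4625 -0.3511  0.3373] [-1.7988e+02 -1.2000e-01  9.0440e+01] op 0.0856 F [-0.1  0.2 -0.3] q [-37.2   8.4   6.4  88.1   0.   52.4]
```

View pics/zg2.png

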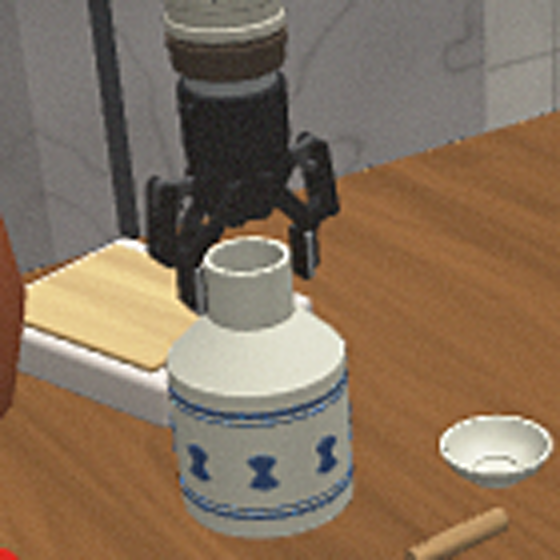

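Emit:
{"op": "move_arm", "data": {"commands": [{"claw": -1, "travel": [-0.2, 0, 0], "turn": 0}, {"claw": -1, "travel": [0, 0, 0], "turn": 0}, {"claw": -1, "travel": [0, 0, 0], "turn": 0}, {"claw": -1, "travel": [0, 0, 0], "turn": 0}], "squeeze": 60}}

```text
time: 8.4
ee_pos: [0.4622, -0.3544, 0.3408]
tcp_rot: [179.9, 0.1, 90.4]
wrist_force: [-3.0, 0.8, 7.4]
opening: 0.0633
```

Emit:
{"op": "move_arm", "data": {"commands": [{"claw": -1, "travel": [0, 0, -1], "turn": 0}, {"claw": -1, "travel": [0, 0, -2], "turn": 0}, {"claw": -1, "travel": [0, 0, -2], "turn": 0}, {"claw": -1, "travel": [0, 0, 0], "turn": 0}]}}

```text
time: 8.73
ee_pos: [0.4624, -0.3546, 0.3933]
tcp_rot: [179.8, 0.2, 90.4]
wrist_force: [1.2, -0.4, -3.4]
opening: 0.0632
```

```bash
python3 look.py h scene top; python3 -c "
import cv2;i=cv2.imread('pics/scene_h.png');cv2.imwrite('pics/zh.png',cv2.resize(i[40:210,210:350],None,fx=3.5,fy=3.5,interpolation=2)[:600])"
```

```text
t 8.83 [ 0.4625 -0.3546  0.3893] [1.7995e+02 3.0000e-02 9.0360e+01] op 0.0636 F [-0.1  0.8 -6.5] q [-37.5   9.2  13.   93.8   0.   52.2]
```

View pics/zh.png

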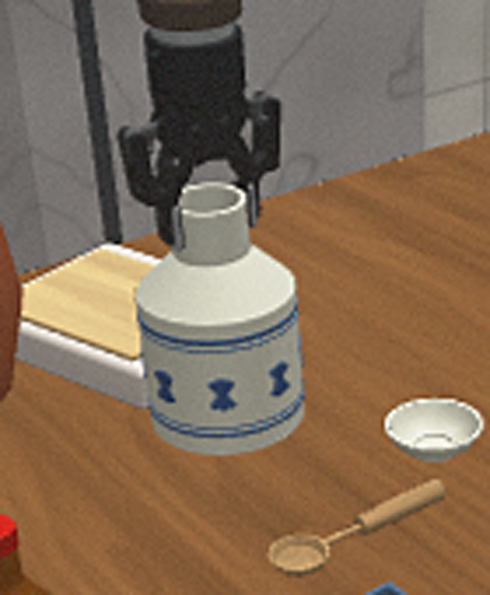

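Emit:
{"op": "move_arm", "data": {"commands": [{"claw": -1, "travel": [1, 0.3, -1], "turn": 0}, {"claw": -1, "travel": [2, 0.6, -1], "turn": 0}, {"claw": -1, "travel": [3, 0.9, 0], "turn": 0}, {"claw": -1, "travel": [3, 0.9, 0], "turn": 0}, {"claw": -1, "travel": [3, 0.9, 0], "turn": 0}]}}

```text
time: 9.25
ee_pos: [0.4976, -0.2326, 0.4084]
tcp_rot: [-179.9, -0.1, 90.3]
wrist_force: [0.5, -0.0, -5.2]
opening: 0.0632
```

Emit:
{"op": "move_arm", "data": {"commands": [{"claw": -1, "travel": [3, 0.9, 0], "turn": 0}, {"claw": -1, "travel": [3, 0.9, 0], "turn": 0}, {"claw": -1, "travel": [3, 0.9, 0], "turn": 0}, {"claw": -1, "travel": [3, 0.9, 0], "turn": 0}, {"claw": -1, "travel": [3, 0.9, 0], "turn": 0}]}}

```text
time: 9.67
ee_pos: [0.5415, -0.0818, 0.4084]
tcp_rot: [-179.9, -0.0, 90.4]
wrist_force: [0.3, -0.7, -4.8]
opening: 0.0631
```

Emit:
{"op": "move_arm", "data": {"commands": [{"claw": -1, "travel": [3, 0.9, 0], "turn": 0}, {"claw": -1, "travel": [3, 0.9, 0], "turn": 0}, {"claw": -1, "travel": [1.5, 0.5, 0], "turn": 0}, {"claw": -1, "travel": [0, 0, 0], "turn": 0}, {"claw": -1, "travel": [0, 0, 0], "turn": 0}]}}

```text
time: 10.08
ee_pos: [0.564, -0.0074, 0.4082]
tcp_rot: [-179.9, 0.0, 90.5]
wrist_force: [-0.2, -0.3, -6.1]
opening: 0.0628
```

```bash
python3 look.py i scene top; python3 -c "
import cv2;i=cv2.imread('pics/scene_i.png');cv2.imwrite('pics/zi.png',cv2.resize(i[70:300,220:400],None,fx=2.6,fy=2.6,interpolation=2)[:600])"
```

```text
t 10.18 [ 0.5638 -0.0089  0.4087] [-1.7993e+02  1.0000e-02  9.0370e+01] op 0.0628 F [-0.4  0.3 -4.9] q [-0.9  7.  12.8 95.8 -0.  88.7]
```

View pics/zi.png

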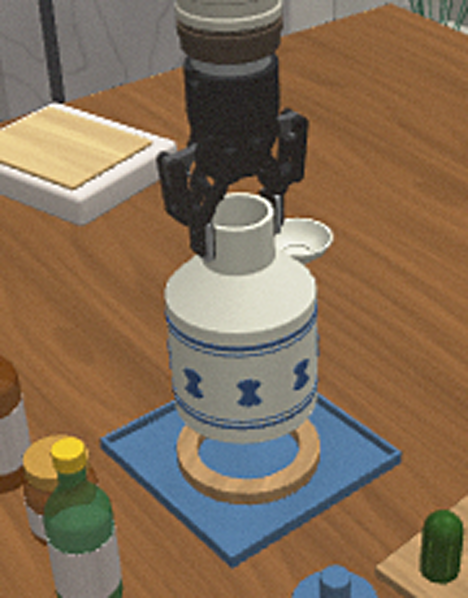

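Emit:
{"op": "move_arm", "data": {"commands": [{"claw": -1, "travel": [0.8, 0.5, 1.5], "turn": 0}, {"claw": -1, "travel": [0, 0, 1.5], "turn": 0}, {"claw": -1, "travel": [0, 0, 0], "turn": 0}, {"claw": -1, "travel": [0, 0, 0], "turn": 0}]}}

```text
time: 10.52
ee_pos: [0.5685, -0.0016, 0.3786]
tcp_rot: [-179.9, 0.0, 90.3]
wrist_force: [-0.8, -0.4, -4.7]
opening: 0.0627
```

```bash
python3 look.py j scene; python3 - <<'E'
import cv2
i=cv2.imread('pics/scene_j.png');cv2.imwrite('pics/zj.png',cv2.resize(i[140:190,280:350],None,fx=10,fy=10,interpolation=2))
i=cv2.imread('pics/scene_f.png');cv2.imwrite('pics/zf2.png',cv2.resize(i[210:280,270:360],None,fx=8,fy=8,interpolation=2))
E
```

```text
t 10.57 [ 0.5687 -0.0015  0.3796] [-1.7998e+02  1.0000e-02  9.0300e+01] op 0.0632 F [-0.2  0.1 -4.5] q [-0.2  7.1  9.6 92.5 -0.  89.5]
```

View pics/zj.png

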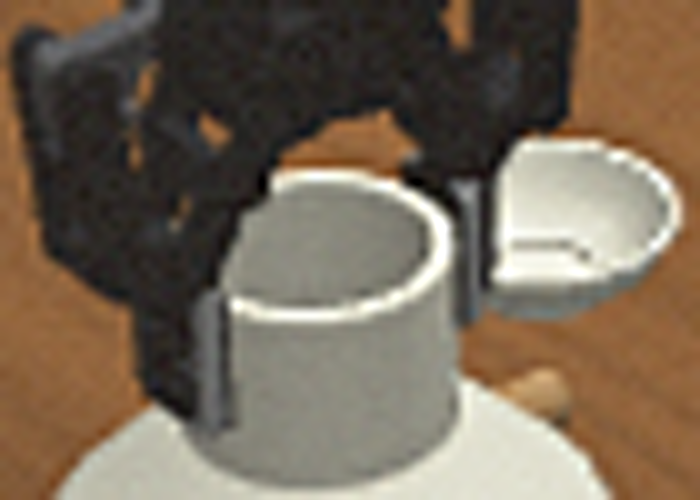

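View pics/zf2.png

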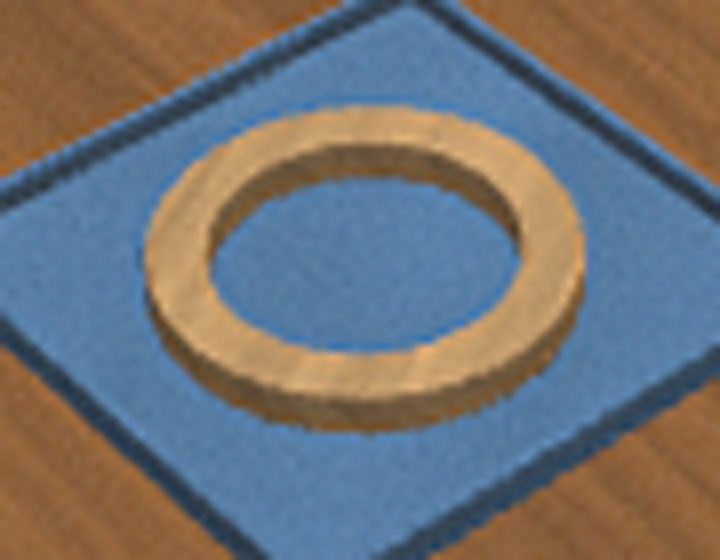

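```bash
python3 - <<'E'
from h import *
a=np.linspace(0,2*np.pi,200)
def ell(x,y,z,r):
    u=proj("scene",np.c_[x+r*np.cos(a),y+r*np.sin(a),0*a+z]); return u.min(0),u.max(0)
for xy in [(.5687,-.0015),(.5707,-.0015),(.5687,.0005)]:
    lo,hi=ell(*xy,.2435,.032); print("rim",xy,((lo-[280,140])*10+5).round(),((hi-[280,140])*10+5).round())
for xy in [(.568,-.0012),(.5705,.0015)]:
    lo,hi=ell(*xy,.02,.07); print("ring",xy,((lo-[270,210])*8+4).round(),((hi-[270,210])*8+4).round())
E
```

```text
rim (0.5687, -0.0015) [170. 166.] [456. 317.]
rim (0.5707, -0.0015) [163. 169.] [449. 320.]
rim (0.5687, 0.0005) [175. 170.] [462. 320.]
ring (0.568, -0.0012) [136.  95.] [579. 389.]
ring (0.5705, 0.0015) [134. 102.] [578. 397.]
```

Emit:
{"op": "move_arm", "data": {"commands": [{"claw": -1, "travel": [0.45, 0.1, 0.7], "turn": 0}, {"claw": -1, "travel": [0, 0, 0.6], "turn": 0}, {"claw": -1, "travel": [0, 0, 0.2], "turn": 0}, {"claw": -1, "travel": [0, 0, 0], "turn": 0}, {"claw": -1, "travel": [0, 0, 0], "turn": 0}]}}

```text
time: 10.98
ee_pos: [0.5699, 0.0037, 0.3641]
tcp_rot: [-180.0, 0.0, 90.4]
wrist_force: [0.1, -0.4, -6.3]
opening: 0.0634
```

Emit:
{"op": "move_arm", "data": {"commands": [{"claw": -1, "travel": [0, 0, 0.2], "turn": 0}, {"claw": -1, "travel": [0, 0, 0], "turn": 0}, {"claw": -1, "travel": [0, 0, 0], "turn": 0}]}}

```text
time: 11.23
ee_pos: [0.5699, 0.0037, 0.3622]
tcp_rot: [180.0, 0.0, 90.4]
wrist_force: [0.0, -1.3, -5.6]
opening: 0.0631
```

```bash
python3 look.py k scene; python3 - <<'E'
import cv2
i=cv2.imread('pics/scene_k.png');cv2.imwrite('pics/zk.png',cv2.resize(i[140:280,260:370],None,fx=4.2,fy=4.2,interpolation=2))
E
```

```text
t 11.28 [0.57   0.0037 0.3623] [180.     0.    90.37] op 0.0633 F [ 0.3  0.3 -4.9] q [ 0.4  7.   7.6 90.6 -0.  90. ]
```

View pics/zk.png

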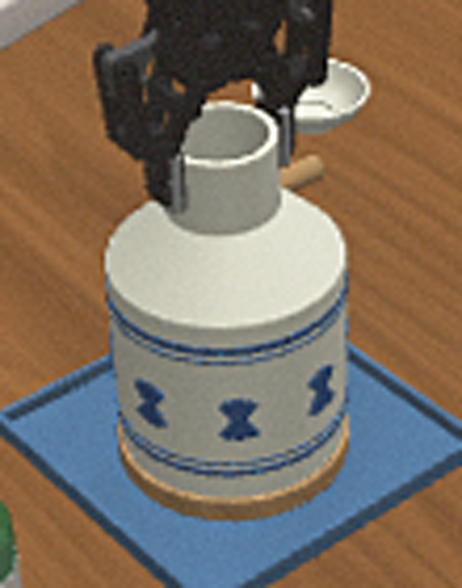

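Emit:
{"op": "move_arm", "data": {"commands": [{"claw": -1, "travel": [0, 0, 0.2], "turn": 0}, {"claw": -1, "travel": [0, 0, 0], "turn": 0}, {"claw": -1, "travel": [0, 0, 0], "turn": 0}]}}

```text
time: 11.53
ee_pos: [0.5699, 0.0037, 0.3609]
tcp_rot: [179.9, 0.0, 90.4]
wrist_force: [-1.4, 0.4, 0.3]
opening: 0.0632
```

Emit:
{"op": "move_arm", "data": {"commands": [{"claw": 1, "travel": [0, 0, 0], "turn": 0}, {"claw": 1, "travel": [0, 0, 0], "turn": 0}, {"claw": 1, "travel": [0, 0, 0], "turn": 0}, {"claw": 1, "travel": [0, 0, -1], "turn": 0}, {"claw": 1, "travel": [0, 0, -3], "turn": 0}]}}

```text
time: 11.95
ee_pos: [0.5697, 0.0037, 0.3973]
tcp_rot: [-179.6, -0.0, 90.4]
wrist_force: [-0.1, 0.2, -0.5]
opening: 0.0856
```

Emit:
{"op": "move_arm", "data": {"commands": [{"claw": 1, "travel": [0, 0, -4], "turn": 0}, {"claw": 1, "travel": [2, -2, -3], "turn": 0}, {"claw": 1, "travel": [3, -2, 0], "turn": 0}, {"claw": 1, "travel": [3, -2, 0], "turn": 0}, {"claw": 1, "travel": [3, -2, 0], "turn": 0}]}}

```text
time: 12.37
ee_pos: [0.4883, 0.1139, 0.4717]
tcp_rot: [179.9, -0.0, 90.3]
wrist_force: [0.0, 0.3, 0.5]
opening: 0.0855
```

Emit:
{"op": "move_arm", "data": {"commands": [{"claw": 0.3, "travel": [3.5, -1.5, 0], "turn": 0}, {"claw": 0.3, "travel": [3.5, -1.5, 0], "turn": 0}, {"claw": 0.3, "travel": [3.5, -1.5, 0], "turn": 0}, {"claw": 0.3, "travel": [3.5, -1, 0], "turn": 0}, {"claw": 0.3, "travel": [0, 0, 0], "turn": 0}]}}

```text
time: 12.78
ee_pos: [0.4314, 0.2571, 0.4709]
tcp_rot: [180.0, -0.1, 90.6]
wrist_force: [0.4, -0.5, 0.1]
opening: 0.0557
```

```bash
python3 look.py l scene top
```

```text
t 12.88 [0.4328 0.254  0.4708] [ 1.7997e+02 -1.0000e-02  9.0540e+01] op 0.0556 F [-0.1 -0.4 -0.5] q [ 30.4   0.4  12.8 102.4  -0.  119.9]
```

View pics/top_l.png

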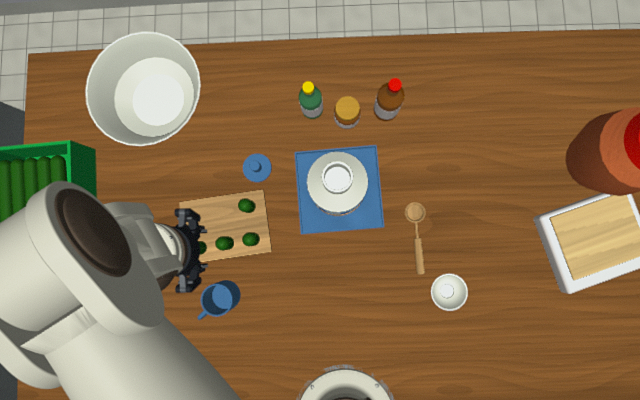

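View pics/scene_l.png

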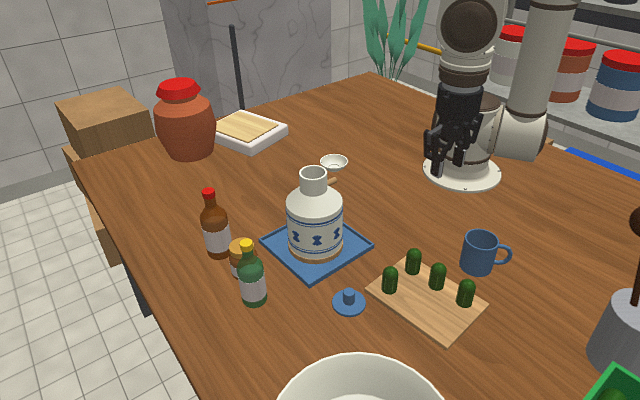

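Jar stands on the ring. Measure the mouth and the jar/ring centring.

```bash
python3 - <<'E'
from h import *
i=cv2.imread('pics/top_l.png');cv2.imwrite('pics/zl1.png',cv2.resize(i[140:240,290:390],None,fx=6,fy=6,interpolation=2))
i=cv2.imread('pics/scene_l.png');cv2.imwrite('pics/zl2.png',cv2.resize(i[160:270,270:360],None,fx=5.4,fy=5.4,interpolation=2))
E
```

```text
(no output)
```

View pics/zl1.png

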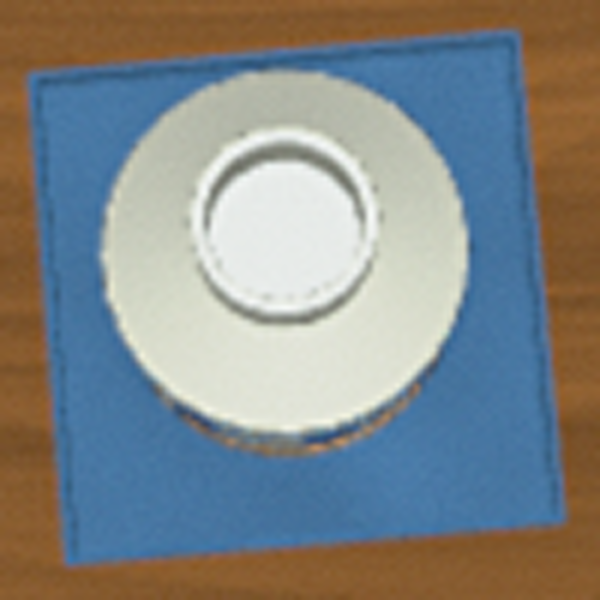

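View pics/zl2.png

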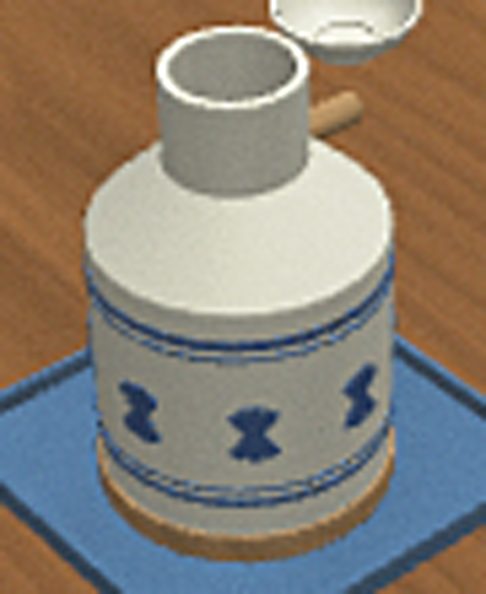

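```bash
python3 - <<'E'
from h import *
print(plane("top",[(337.1,176.3)],.225),plane("scene",[(312.6,171.8)],.225),tri((337.1,176.3),(312.6,171.8)))
print("body",plane("top",[(337.1,181.2)],.145))
u=(340,188)
for n,p in {"TCP-based":(.57,.0037,.225)}.items(): print(proj("top",p),proj("scene",p))
E
```

```text
[[0.570416   0.00144608 0.225     ]] [[0.56943071 0.0052307  0.225     ]] (array([0.56936076, 0.00240686, 0.22372952]), np.float64(0.003110876798593679))
body [[0.57060275 0.00157343 0.145     ]]
[[335.99966275 176.53916728]] [[311.99861089 171.59789388]]
```

Emit:
{"op": "move_arm", "data": {"commands": [{"claw": 0.3, "travel": [-3.7, 1.5, 3], "turn": 0}, {"claw": 0.3, "travel": [0, 0, 4], "turn": 0}, {"claw": 0.3, "travel": [0, 0, 4], "turn": 0}, {"claw": 0.3, "travel": [0, 0, 4], "turn": 0}, {"claw": 0.3, "travel": [0, 0, 4], "turn": 0}]}}

```text
time: 13.3
ee_pos: [0.4464, 0.2205, 0.2841]
tcp_rot: [179.9, -0.0, 90.2]
wrist_force: [0.0, 0.8, -0.2]
opening: 0.0555
```

```bash
python3 look.py m scene; python3 - <<'E'
import cv2
i=cv2.imread('pics/scene_m.png');cv2.imwrite('pics/zm.png',cv2.resize(i[180:320,340:500],None,fx=4,fy=4,interpolation=2))
E
```

```text
t 13.35 [0.4447 0.2197 0.2752] [-179.45    0.29   90.25] op 0.0554 F [-2.1 -1.  -7.9] q [ 26.3  -2.6 -11.9  81.3  -0.  116.1]
```

View pics/zm.png

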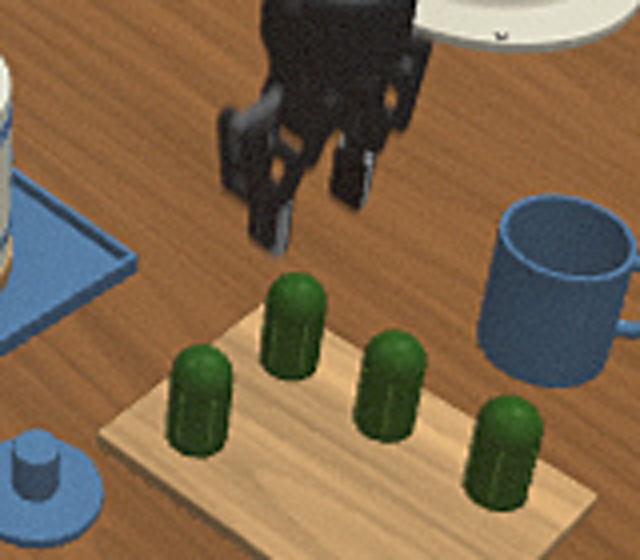

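```bash
python3 - <<'E'
from h import *
st(); o=status.get_obs()["ee_pos"]
for d in (-.028,0,.028): print(((proj("scene",(.4447+d,.2197,.11))[0]-[340,180])*4+2).round())
for c in [(.448,.217),(.444,.217),(.448,.221)]: print(c,((proj("scene",(*c,.076))[0]-[340,180])*4+2).round())
E
```

```text
t 13.35 [0.4447 0.2197 0.2752] [-179.45    0.29   90.25] op 0.0554 F [-2.1 -1.  -7.9] q [ 26.3  -2.6 -11.9  81.3  -0.  116.1]
[343. 212.]
[308. 232.]
[272. 253.]
(0.448, 0.217) [294. 277.]
(0.444, 0.217) [299. 274.]
(0.448, 0.221) [299. 281.]
```

Emit:
{"op": "move_arm", "data": {"commands": [{"claw": 0.3, "travel": [-0.3, 0.2, 2.5], "turn": 0}, {"claw": 0.3, "travel": [0, 0, 2.5], "turn": 0}, {"claw": 0.3, "travel": [0, 0, 1.9], "turn": 0}, {"claw": 0.3, "travel": [0, 0, 0], "turn": 0}, {"claw": 0.3, "travel": [0, 0, 0], "turn": 0}]}}

```text
time: 13.77
ee_pos: [0.4485, 0.2184, 0.2172]
tcp_rot: [-180.0, 0.0, 90.3]
wrist_force: [0.0, -0.2, 0.7]
opening: 0.0554
```

Emit:
{"op": "move_arm", "data": {"commands": [{"claw": -1, "travel": [0, 0, 0], "turn": 0}, {"claw": -1, "travel": [0, 0, 0], "turn": 0}, {"claw": -1, "travel": [0, 0, 0], "turn": 0}, {"claw": -1, "travel": [0, 0, 0], "turn": 0}], "squeeze": 25}}

```text
time: 14.1
ee_pos: [0.4488, 0.2193, 0.2185]
tcp_rot: [179.8, -0.1, 90.4]
wrist_force: [-0.5, -2.2, 7.1]
opening: 0.0326
```

```bash
python3 look.py n scene; python3 - <<'E'
import cv2
i=cv2.imread('pics/scene_n.png');cv2.imwrite('pics/zn.png',cv2.resize(i[180:320,340:500],None,fx=4,fy=4,interpolation=2))
E
```

```text
t 14.15 [0.4487 0.2193 0.2185] [ 1.7981e+02 -7.0000e-02  9.0360e+01] op 0.0332 F [ 0.1 -1.3  7.6] q [ 26.   -1.5 -17.1  74.1  -0.  115.7]
```

View pics/zn.png

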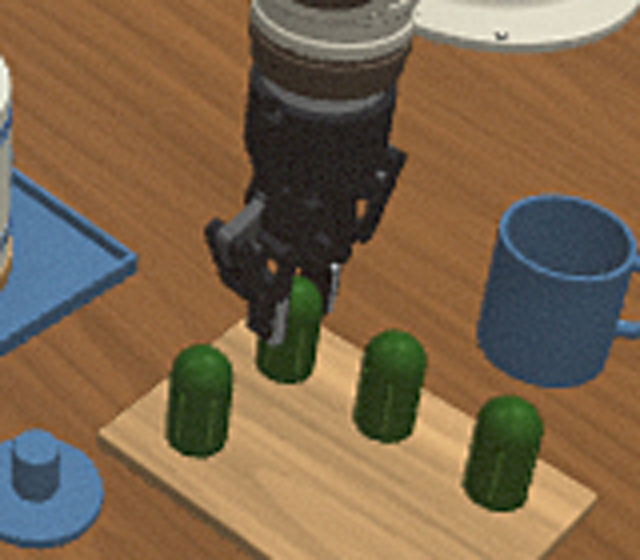

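Emit:
{"op": "move_arm", "data": {"commands": [{"claw": -1, "travel": [0, 0, -2], "turn": 0}, {"claw": -1, "travel": [0, 0, -3.5], "turn": 0}, {"claw": -1, "travel": [0, 0, -3.5], "turn": 0}, {"claw": -1, "travel": [0, 0, -4], "turn": 0}, {"claw": -1, "travel": [0, 0, -4], "turn": 0}]}}

```text
time: 14.57
ee_pos: [0.4476, 0.2188, 0.3889]
tcp_rot: [179.9, -0.0, 90.4]
wrist_force: [0.4, 1.1, -1.0]
opening: 0.033
```

Emit:
{"op": "move_arm", "data": {"commands": [{"claw": -1, "travel": [0, 0, -4], "turn": 0}, {"claw": -1, "travel": [0, 0, -2.5], "turn": 0}, {"claw": -1, "travel": [-2, 1.1, 0], "turn": 0}, {"claw": -1, "travel": [-3, 1.7, 0], "turn": 0}, {"claw": -1, "travel": [-3, 1.7, 0], "turn": 0}]}}

```text
time: 14.98
ee_pos: [0.4936, 0.1389, 0.4531]
tcp_rot: [179.8, -0.0, 90.5]
wrist_force: [0.3, 0.7, -1.2]
opening: 0.033
```

Emit:
{"op": "move_arm", "data": {"commands": [{"claw": -1, "travel": [-3.1, 1.75, 0], "turn": 0}, {"claw": -1, "travel": [-3.1, 1.75, 0], "turn": 0}, {"claw": -1, "travel": [-3.1, 1.75, 0], "turn": 0}, {"claw": -1, "travel": [-3.1, 1.75, 0], "turn": 0}, {"claw": -1, "travel": [0, 0, 0], "turn": 0}]}}

```text
time: 15.4
ee_pos: [0.5663, 0.0114, 0.4511]
tcp_rot: [180.0, 0.1, 90.1]
wrist_force: [1.1, 1.7, -0.4]
opening: 0.0329
```

```bash
python3 look.py o scene top; python3 - <<'E'
import cv2
i=cv2.imread('pics/scene_o.png');cv2.imwrite('pics/zo.png',cv2.resize(i[80:220,250:390],None,fx=4.2,fy=4.2,interpolation=2))
E
```

```text
t 15.50 [0.5647 0.0146 0.4516] [179.99  -0.    90.23] op 0.0329 F [ 0.3  0.3 -0.8] q [  1.5   8.5  19.2 100.7   0.   91.3]
```

View pics/zo.png

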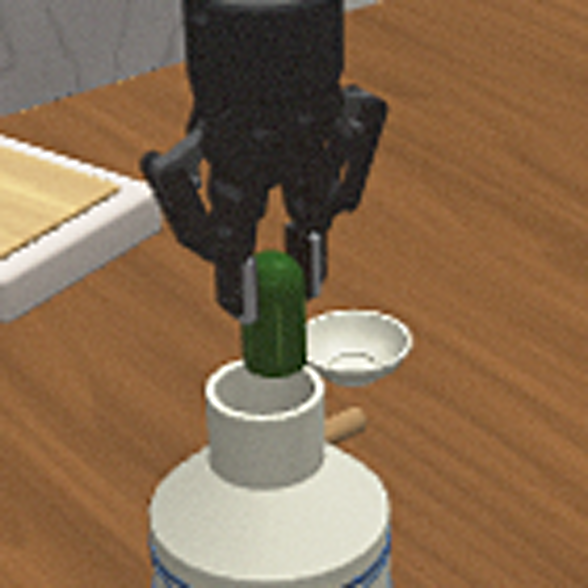

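Emit:
{"op": "move_arm", "data": {"commands": [{"claw": -1, "travel": [-1.05, 0.5, 0], "turn": 0}, {"claw": -1, "travel": [0, 0, 0], "turn": 0}, {"claw": -1, "travel": [0, 0, 1.5], "turn": 0}, {"claw": -1, "travel": [0, 0, 0.5], "turn": 0}, {"claw": -1, "travel": [0, 0, 0], "turn": 0}]}}

```text
time: 15.92
ee_pos: [0.5691, 0.006, 0.4301]
tcp_rot: [-179.9, -0.0, 90.4]
wrist_force: [-0.1, -0.0, -1.1]
opening: 0.0334
```

```bash
python3 look.py p scene; python3 - <<'E'
import cv2
i=cv2.imread('pics/scene_p.png');cv2.imwrite('pics/zp.png',cv2.resize(i[100:210,260:370],None,fx=5,fy=5,interpolation=2))
E
```

```text
t 15.97 [0.5691 0.0059 0.4309] [-179.94   -0.     90.42] op 0.0334 F [-0.3 -0.5 -1.3] q [ 0.6  8.4 16.8 98.4  0.  90.2]
```

View pics/zp.png

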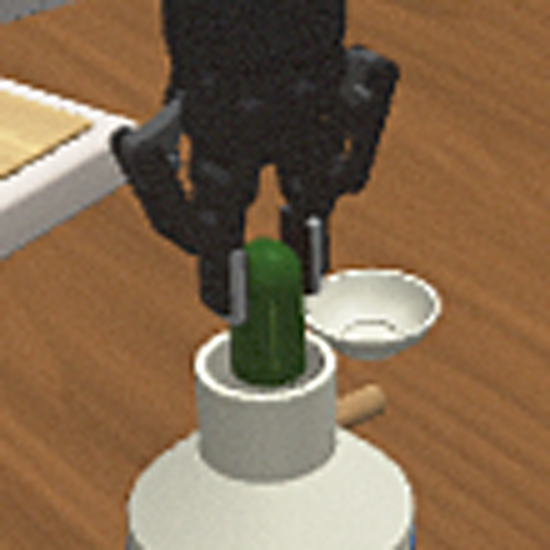

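Emit:
{"op": "move_arm", "data": {"commands": [{"claw": -1, "travel": [-0.15, 0.05, 1.2], "turn": 0}, {"claw": -1, "travel": [0, 0, 1.2], "turn": 0}, {"claw": -1, "travel": [0, 0, 0], "turn": 0}, {"claw": -1, "travel": [0, 0, 0], "turn": 0}]}}

```text
time: 16.3
ee_pos: [0.5697, 0.0041, 0.4075]
tcp_rot: [-180.0, -0.0, 90.4]
wrist_force: [0.2, -0.3, -0.9]
opening: 0.033
```

Emit:
{"op": "move_arm", "data": {"commands": [{"claw": 0.3, "travel": [0, 0, 0], "turn": 0}, {"claw": 0.3, "travel": [0, 0, 0], "turn": 0}, {"claw": 0.3, "travel": [0, 0, 0], "turn": 0}, {"claw": 0.3, "travel": [0, 0, -3], "turn": 0}, {"claw": 0.3, "travel": [0, 0, -4], "turn": 0}]}}

```text
time: 16.72
ee_pos: [0.5698, 0.0039, 0.4751]
tcp_rot: [-179.7, 0.0, 90.4]
wrist_force: [0.6, 0.3, 1.0]
opening: 0.0556
```

```bash
python3 look.py q scene; python3 - <<'E'
import cv2
i=cv2.imread('pics/scene_q.png');cv2.imwrite('pics/zq.png',cv2.resize(i[60:330,200:500],None,fx=2.2,fy=2.2,interpolation=2))
E
```

```text
t 16.77 [0.5687 0.0039 0.4859] [179.56  -0.    90.37] op 0.0555 F [-3.9 -0.1  5.8] q [  0.4  10.3  25.2 104.5   0.   90. ]
```

View pics/zq.png

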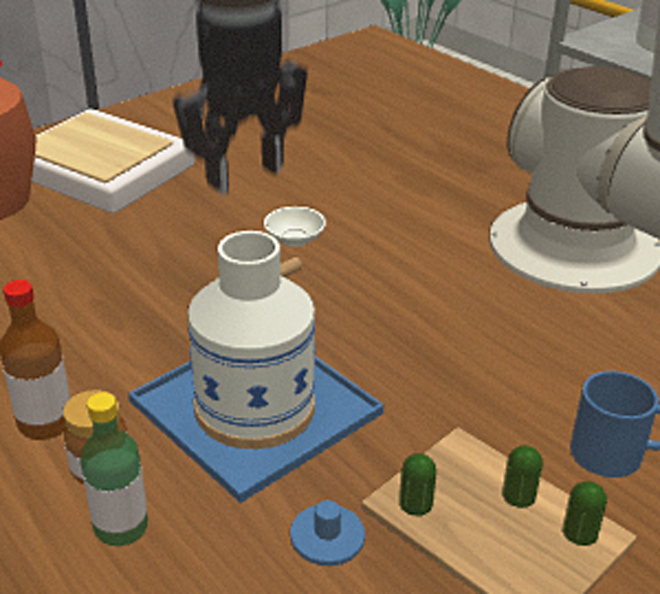

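Emit:
{"op": "move_arm", "data": {"commands": [{"claw": 0.3, "travel": [3.7, -0.7, 0], "turn": 0}, {"claw": 0.3, "travel": [3.7, -0.7, 0], "turn": 0}, {"claw": 0.3, "travel": [3.7, -0.7, 0], "turn": 0}, {"claw": 0.3, "travel": [3.7, -0.7, 0], "turn": 0}, {"claw": 0.3, "travel": [3.7, -0.7, 0], "turn": 0}]}}

```text
time: 17.18
ee_pos: [0.5331, 0.1901, 0.4779]
tcp_rot: [179.9, -0.0, 90.3]
wrist_force: [1.6, 0.0, -0.1]
opening: 0.0554
```

Emit:
{"op": "move_arm", "data": {"commands": [{"claw": 0.3, "travel": [3.5, -0.6, 2], "turn": 0}, {"claw": 0.3, "travel": [0, 0, 4], "turn": 0}, {"claw": 0.3, "travel": [0, 0, 4], "turn": 0}, {"claw": 0.3, "travel": [0, 0, 4], "turn": 0}, {"claw": 0.3, "travel": [0, 0, 4], "turn": 0}]}}

```text
time: 17.6
ee_pos: [0.5272, 0.2239, 0.296]
tcp_rot: [179.9, -0.0, 90.4]
wrist_force: [0.7, -0.1, 0.7]
opening: 0.0555
```

Emit:
{"op": "move_arm", "data": {"commands": [{"claw": 0.3, "travel": [0, 0, 0], "turn": 0}, {"claw": 0.3, "travel": [0, 0, 0], "turn": 0}]}}

```text
time: 17.77
ee_pos: [0.5271, 0.2234, 0.2966]
tcp_rot: [-179.8, 0.1, 90.4]
wrist_force: [0.4, 0.9, 1.3]
opening: 0.0553
```

Emit:
{"op": "move_arm", "data": {"commands": [{"claw": 0.3, "travel": [0.1, 0.2, 3], "turn": 0}, {"claw": 0.3, "travel": [0, 0, 3], "turn": 0}, {"claw": 0.3, "travel": [0, 0, 2.8], "turn": 0}, {"claw": 0.3, "travel": [0, 0, 0], "turn": 0}, {"claw": 0.3, "travel": [0, 0, 0], "turn": 0}]}}

```text
time: 18.18
ee_pos: [0.5304, 0.2248, 0.2118]
tcp_rot: [179.9, -0.0, 90.4]
wrist_force: [0.4, 0.2, 0.6]
opening: 0.0556
```

Emit:
{"op": "move_arm", "data": {"commands": [{"claw": -1, "travel": [0, 0, 0], "turn": 0}, {"claw": -1, "travel": [0, 0, 0], "turn": 0}, {"claw": -1, "travel": [0, 0, 0], "turn": 0}, {"claw": -1, "travel": [0, 0, 0], "turn": 0}], "squeeze": 25}}

```text
time: 18.52
ee_pos: [0.5306, 0.225, 0.213]
tcp_rot: [179.7, -0.1, 90.4]
wrist_force: [-0.4, -0.5, 7.5]
opening: 0.0331
```

```bash
python3 look.py r scene; python3 - <<'E'
import cv2
i=cv2.imread('pics/scene_r.png');cv2.imwrite('pics/zr.png',cv2.resize(i[180:320,320:480],None,fx=4,fy=4,interpolation=2))
E
```

```text
t 18.57 [0.5306 0.225  0.213 ] [ 1.7971e+02 -1.2000e-01  9.0360e+01] op 0.0332 F [-0.4 -0.7  7.6] q [ 23.    9.   -6.7  73.9   0.  112.6]
```

View pics/zr.png

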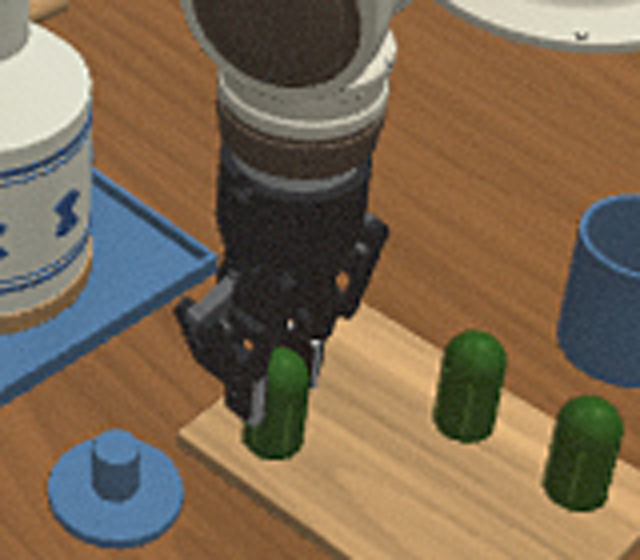

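Emit:
{"op": "move_arm", "data": {"commands": [{"claw": -1, "travel": [0, 0, -3], "turn": 0}, {"claw": -1, "travel": [0, 0, -4], "turn": 0}, {"claw": -1, "travel": [0, 0, -4], "turn": 0}, {"claw": -1, "travel": [0, 0, -4], "turn": 0}, {"claw": -1, "travel": [0, 0, -4], "turn": 0}]}}

```text
time: 18.98
ee_pos: [0.5289, 0.2243, 0.4035]
tcp_rot: [179.8, -0.1, 90.4]
wrist_force: [0.2, 0.6, 0.1]
opening: 0.0333
```

Emit:
{"op": "move_arm", "data": {"commands": [{"claw": -1, "travel": [0, 0, -4], "turn": 0}, {"claw": -1, "travel": [-2, 0.4, -1.5], "turn": 0}, {"claw": -1, "travel": [-3.5, 0.6, 0], "turn": 0}, {"claw": -1, "travel": [-3.5, 0.6, 0], "turn": 0}, {"claw": -1, "travel": [-3.5, 0.6, 0], "turn": 0}]}}

```text
time: 19.4
ee_pos: [0.552, 0.0986, 0.4569]
tcp_rot: [179.8, -0.0, 90.4]
wrist_force: [0.7, -0.1, -1.1]
opening: 0.0334
```

Emit:
{"op": "move_arm", "data": {"commands": [{"claw": -1, "travel": [-3.5, 0.6, 0], "turn": 0}, {"claw": -1, "travel": [-3.5, 0.6, 0], "turn": 0}, {"claw": -1, "travel": [-2.0, 0.4, 0], "turn": 0}, {"claw": -1, "travel": [0, 0, 0], "turn": 0}, {"claw": -1, "travel": [0, 0, 0], "turn": 0}]}}

```text
time: 19.82
ee_pos: [0.5687, 0.0087, 0.4559]
tcp_rot: [179.9, -0.0, 90.2]
wrist_force: [-0.0, -0.0, -0.9]
opening: 0.0331
```

Emit:
{"op": "move_arm", "data": {"commands": [{"claw": -1, "travel": [-0.5, 0.1, 1], "turn": 0}, {"claw": -1, "travel": [0, 0, 1.5], "turn": 0}, {"claw": -1, "travel": [0, 0, 0], "turn": 0}]}}

```text
time: 20.07
ee_pos: [0.5698, 0.0056, 0.4267]
tcp_rot: [-179.8, -0.0, 90.4]
wrist_force: [-0.5, 0.0, -1.4]
opening: 0.0329
```

```bash
python3 look.py s scene; python3 - <<'E'
import cv2
i=cv2.imread('pics/scene_s.png');cv2.imwrite('pics/zs.png',cv2.resize(i[100:210,260:370],None,fx=5,fy=5,interpolation=2))
E
```

```text
t 20.12 [0.5697 0.0056 0.4279] [-1.7988e+02 -1.0000e-02  9.0440e+01] op 0.0329 F [-0.4 -0.1 -0.6] q [ 0.6  8.4 16.5 98.2  0.  90.1]
```

View pics/zs.png

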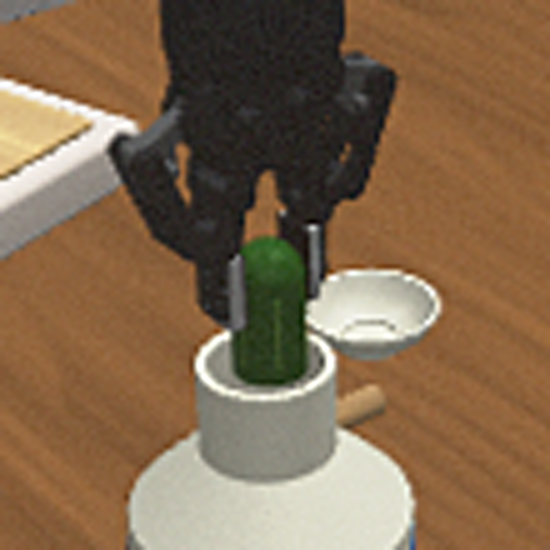

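Cucumber bottom centred in the mouth (x≈269 vs 266; rim 195–338). Lower ~2.2 cm and release.

Emit:
{"op": "move_arm", "data": {"commands": [{"claw": -1, "travel": [-0.2, 0, 1.1], "turn": 0}, {"claw": -1, "travel": [0, 0, 1.0], "turn": 0}, {"claw": -1, "travel": [0, 0, 0], "turn": 0}, {"claw": -1, "travel": [0, 0, 0], "turn": 0}]}}

```text
time: 20.45
ee_pos: [0.5698, 0.0033, 0.408]
tcp_rot: [-180.0, -0.0, 90.4]
wrist_force: [-0.4, -0.4, -0.6]
opening: 0.0332
```

Emit:
{"op": "move_arm", "data": {"commands": [{"claw": 0.3, "travel": [0, 0, 0], "turn": 0}, {"claw": 0.3, "travel": [0, 0, 0], "turn": 0}, {"claw": 0.3, "travel": [0, 0, 0], "turn": 0}, {"claw": 0.3, "travel": [0, 0, -3], "turn": 0}, {"claw": 0.3, "travel": [0, 0, -4], "turn": 0}]}}

```text
time: 20.87
ee_pos: [0.5699, 0.0028, 0.476]
tcp_rot: [-179.7, 0.0, 90.4]
wrist_force: [0.7, 0.3, -0.1]
opening: 0.0556
```

Emit:
{"op": "move_arm", "data": {"commands": [{"claw": 0.3, "travel": [3.7, -1.75, 0], "turn": 0}, {"claw": 0.3, "travel": [3.7, -1.75, 0], "turn": 0}, {"claw": 0.3, "travel": [3.7, -1.75, 0], "turn": 0}, {"claw": 0.3, "travel": [3.7, -1.75, 0], "turn": 0}, {"claw": 0.3, "travel": [3.7, -1.75, 0], "turn": 0}]}}

```text
time: 21.28
ee_pos: [0.4801, 0.1886, 0.4787]
tcp_rot: [179.9, -0.0, 90.3]
wrist_force: [0.6, -0.2, -0.7]
opening: 0.0554
```

Emit:
{"op": "move_arm", "data": {"commands": [{"claw": 0.3, "travel": [3.7, -1.75, 0], "turn": 0}, {"claw": 0.3, "travel": [3.7, -1.75, 0], "turn": 0}, {"claw": 0.3, "travel": [0, 0, 0], "turn": 0}, {"claw": 0.3, "travel": [0, 0, 0], "turn": 0}]}}

```text
time: 21.62
ee_pos: [0.4447, 0.2629, 0.4785]
tcp_rot: [180.0, -0.0, 90.6]
wrist_force: [0.2, -0.6, 0.9]
opening: 0.0554
```

```bash
python3 look.py t top scene; python3 - <<'E'
import cv2
i=cv2.imread('pics/scene_t.png');cv2.imwrite('pics/zt.png',cv2.resize(i[130:330,230:510],None,fx=2.5,fy=2.5,interpolation=2))
E
```

```text
t 21.72 [0.4459 0.2609 0.4785] [179.97   0.    90.39] op 0.0554 F [ 0.7 -0.  -0.1] q [ 30.3   2.7  16.1 103.3  -0.  119.9]
```

View pics/zt.png

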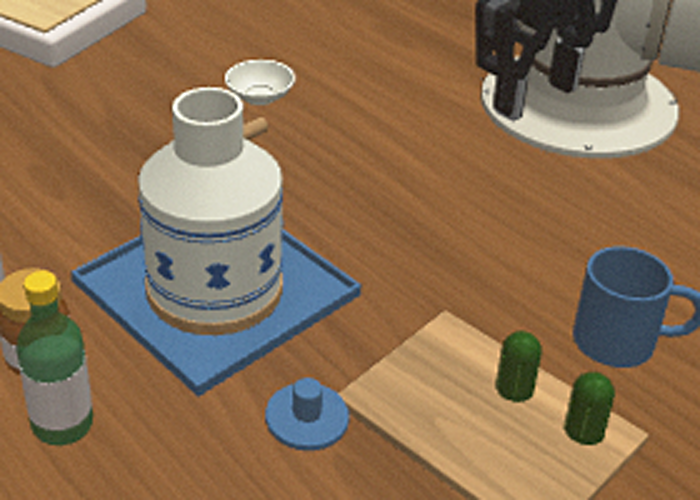

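View pics/top_t.png

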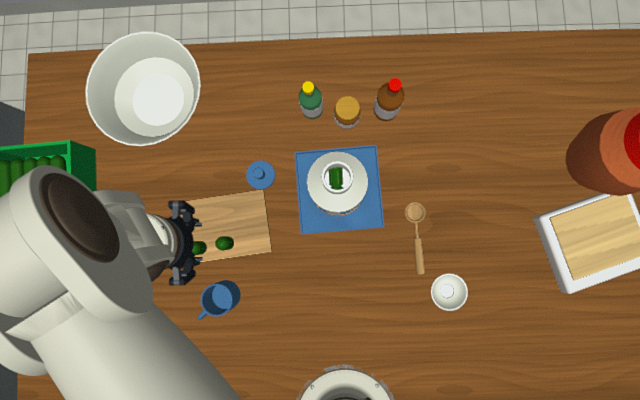

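Emit:
{"op": "move_arm", "data": {"commands": [{"claw": 0.3, "travel": [1.9, -0.5, 2], "turn": 0}, {"claw": 0.3, "travel": [0, 0, 4], "turn": 0}, {"claw": 0.3, "travel": [0, 0, 4], "turn": 0}, {"claw": 0.3, "travel": [0, 0, 4], "turn": 0}, {"claw": 0.3, "travel": [0, 0, 4], "turn": 0}]}}

```text
time: 22.13
ee_pos: [0.4413, 0.2785, 0.2966]
tcp_rot: [180.0, -0.0, 90.2]
wrist_force: [0.7, 0.1, 0.1]
opening: 0.0555
```

Emit:
{"op": "move_arm", "data": {"commands": [{"claw": 0.3, "travel": [0, 0, 0], "turn": 0}, {"claw": 0.3, "travel": [0, 0, 0], "turn": 0}]}}

```text
time: 22.3
ee_pos: [0.4409, 0.2786, 0.2974]
tcp_rot: [-179.8, 0.1, 90.2]
wrist_force: [-0.7, 0.1, 1.1]
opening: 0.0552
```

Emit:
{"op": "move_arm", "data": {"commands": [{"claw": 0.3, "travel": [0.2, 0, 3], "turn": 0}, {"claw": 0.3, "travel": [0, 0, 3], "turn": 0}, {"claw": 0.3, "travel": [0, 0, 2.7], "turn": 0}, {"claw": 0.3, "travel": [0, 0, 0], "turn": 0}, {"claw": 0.3, "travel": [0, 0, 0], "turn": 0}]}}

```text
time: 22.72
ee_pos: [0.4417, 0.282, 0.2137]
tcp_rot: [179.9, -0.0, 90.3]
wrist_force: [0.2, 1.1, 1.3]
opening: 0.0557
```

Emit:
{"op": "move_arm", "data": {"commands": [{"claw": -1, "travel": [0, 0, 0], "turn": 0}, {"claw": -1, "travel": [0, 0, 0], "turn": 0}, {"claw": -1, "travel": [0, 0, 0], "turn": 0}, {"claw": -1, "travel": [0, 0, 0], "turn": 0}], "squeeze": 25}}

```text
time: 23.05
ee_pos: [0.4417, 0.2825, 0.2148]
tcp_rot: [179.7, -0.1, 90.4]
wrist_force: [0.5, -1.6, 8.6]
opening: 0.0333
```

```bash
python3 look.py u scene; python3 - <<'E'
import cv2
i=cv2.imread('pics/scene_u.png');cv2.imwrite('pics/zu.png',cv2.resize(i[180:320,340:500],None,fx=4,fy=4,interpolation=2))
E
```

```text
t 23.10 [0.4417 0.2825 0.2147] [ 1.7975e+02 -1.5000e-01  9.0360e+01] op 0.0330 F [ 0.3 -1.3  9.1] q [ 32.6   2.  -14.1  73.6  -0.  122.3]
```

View pics/zu.png

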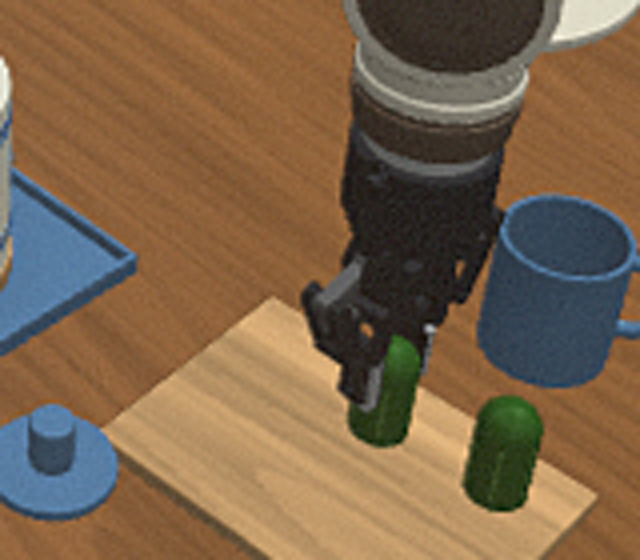

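Emit:
{"op": "move_arm", "data": {"commands": [{"claw": -1, "travel": [0, 0, -3], "turn": 0}, {"claw": -1, "travel": [0, 0, -4], "turn": 0}, {"claw": -1, "travel": [0, 0, -4], "turn": 0}, {"claw": -1, "travel": [0, 0, -4], "turn": 0}, {"claw": -1, "travel": [0, 0, -4], "turn": 0}]}}

```text
time: 23.52
ee_pos: [0.4402, 0.2816, 0.4053]
tcp_rot: [179.9, -0.1, 90.4]
wrist_force: [0.2, 0.8, -1.1]
opening: 0.0331
```

Emit:
{"op": "move_arm", "data": {"commands": [{"claw": -1, "travel": [-1, 0.5, -4], "turn": 0}, {"claw": -1, "travel": [-3, 1.4, -1.5], "turn": 0}, {"claw": -1, "travel": [-3.6, 1.65, 0], "turn": 0}, {"claw": -1, "travel": [-3.6, 1.65, 0], "turn": 0}, {"claw": -1, "travel": [-3.6, 1.65, 0], "turn": 0}]}}

```text
time: 23.93
ee_pos: [0.5101, 0.1329, 0.4588]
tcp_rot: [179.8, -0.1, 90.4]
wrist_force: [0.7, 0.7, -1.2]
opening: 0.0325
```

Emit:
{"op": "move_arm", "data": {"commands": [{"claw": -1, "travel": [-3.6, 1.65, 0], "turn": 0}, {"claw": -1, "travel": [-3.6, 1.65, 0], "turn": 0}, {"claw": -1, "travel": [-3.6, 1.65, 0], "turn": 0}, {"claw": -1, "travel": [-1.8, 0.9, 0], "turn": 0}, {"claw": -1, "travel": [0, 0, 0], "turn": 0}]}}

```text
time: 24.35
ee_pos: [0.5705, 0.0052, 0.4574]
tcp_rot: [179.9, 0.0, 90.1]
wrist_force: [0.3, 0.3, -1.1]
opening: 0.0332
```

Emit:
{"op": "move_arm", "data": {"commands": [{"claw": -1, "travel": [0, 0, 0], "turn": 0}, {"claw": -1, "travel": [0, 0, 0], "turn": 0}]}}

```text
time: 24.52
ee_pos: [0.5691, 0.0091, 0.4575]
tcp_rot: [179.9, -0.0, 90.4]
wrist_force: [-0.3, -0.2, -0.2]
opening: 0.0331
```

Emit:
{"op": "move_arm", "data": {"commands": [{"claw": -1, "travel": [-0.6, 0.1, 1], "turn": 0}, {"claw": -1, "travel": [0, 0, 1.7], "turn": 0}, {"claw": -1, "travel": [0, 0, 0], "turn": 0}, {"claw": -1, "travel": [0, 0, 0], "turn": 0}]}}

```text
time: 24.85
ee_pos: [0.57, 0.0035, 0.4285]
tcp_rot: [-179.9, -0.0, 90.4]
wrist_force: [-0.5, -0.9, -0.8]
opening: 0.0329
```

```bash
python3 look.py v scene; python3 - <<'E'
import cv2
i=cv2.imread('pics/scene_v.png');cv2.imwrite('pics/zv.png',cv2.resize(i[100:210,260:370],None,fx=5,fy=5,interpolation=2))
E
```

```text
t 24.90 [0.5701 0.0034 0.4295] [-179.99   -0.     90.42] op 0.0328 F [-0.3 -0.1 -0.9] q [ 0.3  8.5 16.7 98.2  0.  89.9]
```

View pics/zv.png

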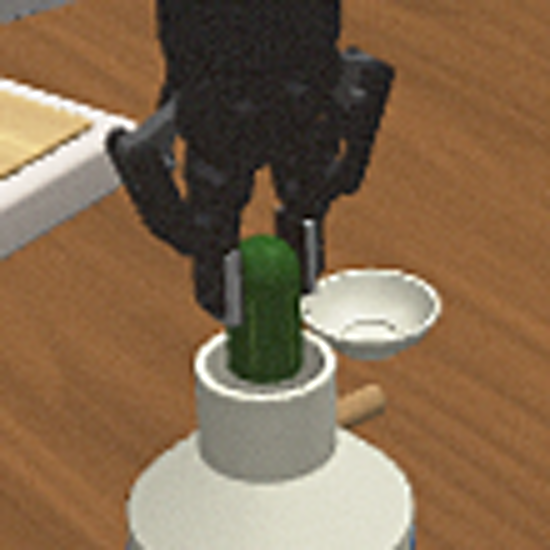

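Emit:
{"op": "move_arm", "data": {"commands": [{"claw": -1, "travel": [0, 0, 1.1], "turn": 0}, {"claw": -1, "travel": [0, 0, 1.1], "turn": 0}, {"claw": -1, "travel": [0, 0, 0], "turn": 0}, {"claw": -1, "travel": [0, 0, 0], "turn": 0}]}}

```text
time: 25.23
ee_pos: [0.5703, 0.0031, 0.4077]
tcp_rot: [180.0, -0.0, 90.4]
wrist_force: [-0.8, -1.1, 0.3]
opening: 0.0332
```

Emit:
{"op": "move_arm", "data": {"commands": [{"claw": 0.3, "travel": [0, 0, 0], "turn": 0}, {"claw": 0.3, "travel": [0, 0, 0], "turn": 0}, {"claw": 0.3, "travel": [0, 0, 0], "turn": 0}, {"claw": 0.3, "travel": [0, 0, -3], "turn": 0}, {"claw": 0.3, "travel": [0, 0, -4], "turn": 0}]}}

```text
time: 25.65
ee_pos: [0.5704, 0.0028, 0.4751]
tcp_rot: [-179.7, -0.0, 90.4]
wrist_force: [0.8, -0.4, 0.9]
opening: 0.0556
```

Emit:
{"op": "move_arm", "data": {"commands": [{"claw": 0.3, "travel": [3.7, -1.5, 0], "turn": 0}, {"claw": 0.3, "travel": [3.7, -1.5, 0], "turn": 0}, {"claw": 0.3, "travel": [3.7, -1.5, 0], "turn": 0}, {"claw": 0.3, "travel": [3.7, -1.5, 0], "turn": 0}, {"claw": 0.3, "travel": [3.7, -1.5, 0], "turn": 0}]}}

```text
time: 26.07
ee_pos: [0.4933, 0.1887, 0.4778]
tcp_rot: [179.9, -0.0, 90.3]
wrist_force: [0.5, 0.2, 0.5]
opening: 0.0555
```

Emit:
{"op": "move_arm", "data": {"commands": [{"claw": 0.3, "travel": [3.7, -1.5, 0], "turn": 0}, {"claw": 0.3, "travel": [3.7, -1.5, 0], "turn": 0}, {"claw": 0.3, "travel": [3.7, -1.5, 0], "turn": 0}, {"claw": 0.3, "travel": [3.7, -1.5, 0], "turn": 0}, {"claw": 0.3, "travel": [1.5, -0.4, 0], "turn": 0}]}}

```text
time: 26.48
ee_pos: [0.4271, 0.3534, 0.4775]
tcp_rot: [-180.0, -0.1, 90.5]
wrist_force: [0.9, -0.6, -0.8]
opening: 0.0553
```

```bash
python3 look.py w top scene; python3 - <<'E'
import cv2
i=cv2.imread('pics/scene_w.png');cv2.imwrite('pics/zw.png',cv2.resize(i[130:330,230:510],None,fx=2.5,fy=2.5,interpolation=2))
E
```

```text
t 26.58 [0.4281 0.3524 0.477 ] [-1.7999e+02 -1.0000e-02  9.0590e+01] op 0.0558 F [0.3 0.5 0. ] q [ 39.5   8.   21.6 103.6   0.  128.9]
```

View pics/zw.png

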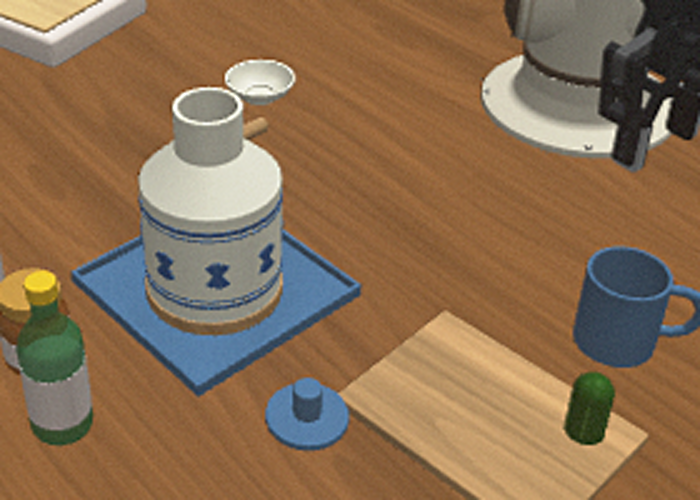

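View pics/top_w.png

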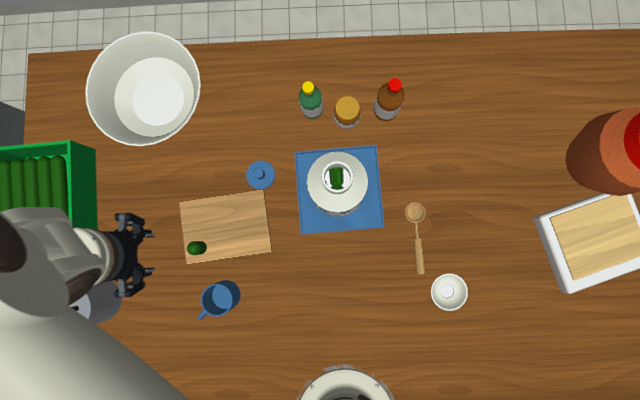

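Emit:
{"op": "move_arm", "data": {"commands": [{"claw": 0.3, "travel": [-0.1, 0.3, 2], "turn": 0}, {"claw": 0.3, "travel": [0, 0, 4], "turn": 0}, {"claw": 0.3, "travel": [0, 0, 4], "turn": 0}, {"claw": 0.3, "travel": [0, 0, 4], "turn": 0}, {"claw": 0.3, "travel": [0, 0, 4], "turn": 0}]}}

```text
time: 27.0
ee_pos: [0.4326, 0.3477, 0.296]
tcp_rot: [179.9, -0.0, 90.3]
wrist_force: [0.6, 0.4, 0.1]
opening: 0.0557
```

Emit:
{"op": "move_arm", "data": {"commands": [{"claw": 0.3, "travel": [0, 0, 0], "turn": 0}, {"claw": 0.3, "travel": [0, 0, 0], "turn": 0}]}}

```text
time: 27.17
ee_pos: [0.4322, 0.3479, 0.2966]
tcp_rot: [-179.9, 0.1, 90.3]
wrist_force: [1.8, 0.5, 2.2]
opening: 0.0553
```

Emit:
{"op": "move_arm", "data": {"commands": [{"claw": 0.3, "travel": [0.1, -0.1, 3], "turn": 0}, {"claw": 0.3, "travel": [0, 0, 3], "turn": 0}, {"claw": 0.3, "travel": [0, 0, 2.7], "turn": 0}, {"claw": 0.3, "travel": [0, 0, 0], "turn": 0}, {"claw": 0.3, "travel": [0, 0, 0], "turn": 0}]}}

```text
time: 27.58
ee_pos: [0.4321, 0.3502, 0.2128]
tcp_rot: [179.9, -0.1, 90.3]
wrist_force: [0.2, -0.2, 1.6]
opening: 0.0555
```

Emit:
{"op": "move_arm", "data": {"commands": [{"claw": -1, "travel": [0, 0, 0], "turn": 0}, {"claw": -1, "travel": [0, 0, 0], "turn": 0}, {"claw": -1, "travel": [0, 0, 0], "turn": 0}, {"claw": -1, "travel": [0, 0, 0], "turn": 0}], "squeeze": 25}}

```text
time: 27.92
ee_pos: [0.4322, 0.3506, 0.2139]
tcp_rot: [179.8, -0.2, 90.4]
wrist_force: [0.1, -1.4, 7.4]
opening: 0.033
```

Emit:
{"op": "move_arm", "data": {"commands": [{"claw": -1, "travel": [0, 0, -3], "turn": 0}, {"claw": -1, "travel": [0, 0, -4], "turn": 0}, {"claw": -1, "travel": [0, 0, -4], "turn": 0}, {"claw": -1, "travel": [0, 0, -4], "turn": 0}, {"claw": -1, "travel": [0, 0, -4], "turn": 0}]}}

```text
time: 28.33
ee_pos: [0.4308, 0.3495, 0.4044]
tcp_rot: [179.9, -0.1, 90.4]
wrist_force: [0.9, 1.4, -0.6]
opening: 0.033
```

```bash
python3 look.py x scene; python3 - <<'E'
import cv2
i=cv2.imread('pics/scene_x.png');cv2.imwrite('pics/zx.png',cv2.resize(i[100:320,360:560],None,fx=2.6,fy=2.6,interpolation=2))
E
```

```text
t 28.38 [0.4307 0.3495 0.4129] [179.42  -0.47  90.37] op 0.0331 F [-3.2 -2.4  4.7] q [ 39.1   5.3  11.4  95.3  -0.  128.7]
```

View pics/zx.png

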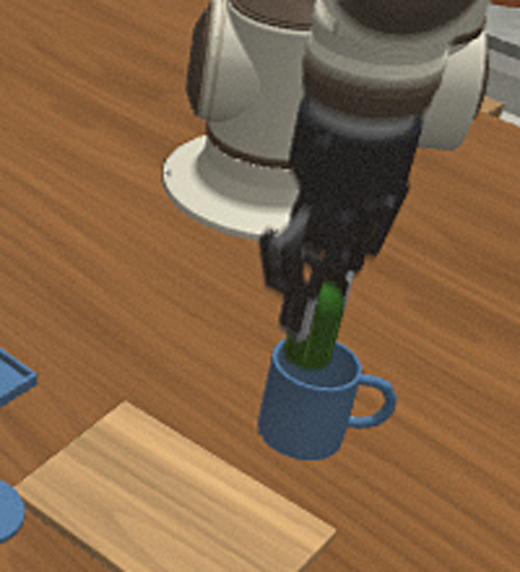

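Emit:
{"op": "move_arm", "data": {"commands": [{"claw": -1, "travel": [-1, 0.4, -3.5], "turn": 0}, {"claw": -1, "travel": [-3, 1.2, -1.5], "turn": 0}, {"claw": -1, "travel": [-3.6, 1.44, 0], "turn": 0}, {"claw": -1, "travel": [-3.6, 1.44, 0], "turn": 0}, {"claw": -1, "travel": [-3.6, 1.44, 0], "turn": 0}]}}

```text
time: 28.8
ee_pos: [0.4914, 0.2008, 0.4526]
tcp_rot: [179.8, -0.1, 90.4]
wrist_force: [0.1, -0.5, -0.6]
opening: 0.0331
```

Emit:
{"op": "move_arm", "data": {"commands": [{"claw": -1, "travel": [-3.6, 1.44, 0], "turn": 0}, {"claw": -1, "travel": [-3.6, 1.44, 0], "turn": 0}, {"claw": -1, "travel": [-3.6, 1.44, 0], "turn": 0}, {"claw": -1, "travel": [-3.6, 1.44, 0], "turn": 0}, {"claw": -1, "travel": [-3.6, 1.44, 0], "turn": 0}]}}

```text
time: 29.22
ee_pos: [0.5644, 0.0208, 0.4524]
tcp_rot: [179.8, -0.0, 90.4]
wrist_force: [0.1, 0.3, 0.1]
opening: 0.0329
```

Emit:
{"op": "move_arm", "data": {"commands": [{"claw": -1, "travel": [-1, 0.4, 0], "turn": 0}, {"claw": -1, "travel": [0, 0, 0], "turn": 0}, {"claw": -1, "travel": [0, 0, 0], "turn": 0}]}}

```text
time: 29.47
ee_pos: [0.5684, 0.0125, 0.4514]
tcp_rot: [179.9, -0.0, 90.3]
wrist_force: [-0.4, 0.4, 0.1]
opening: 0.033
```

Emit:
{"op": "move_arm", "data": {"commands": [{"claw": -1, "travel": [-0.9, 0.2, 1], "turn": 0}, {"claw": -1, "travel": [0, 0, 1.1], "turn": 0}, {"claw": -1, "travel": [0, 0, 0], "turn": 0}, {"claw": -1, "travel": [0, 0, 0], "turn": 0}]}}

```text
time: 29.8
ee_pos: [0.5703, 0.0046, 0.4288]
tcp_rot: [-179.9, -0.0, 90.4]
wrist_force: [0.8, 0.7, 0.7]
opening: 0.033
```

```bash
python3 look.py y scene; python3 - <<'E'
import cv2
i=cv2.imread('pics/scene_y.png');cv2.imwrite('pics/zy.png',cv2.resize(i[100:210,260:370],None,fx=5,fy=5,interpolation=2))
E
```

```text
t 29.85 [0.5703 0.0046 0.4294] [180.    -0.    90.44] op 0.0331 F [ 0.3 -0.8 -0.3] q [ 0.5  8.5 16.7 98.2  0.  90. ]
```

View pics/zy.png

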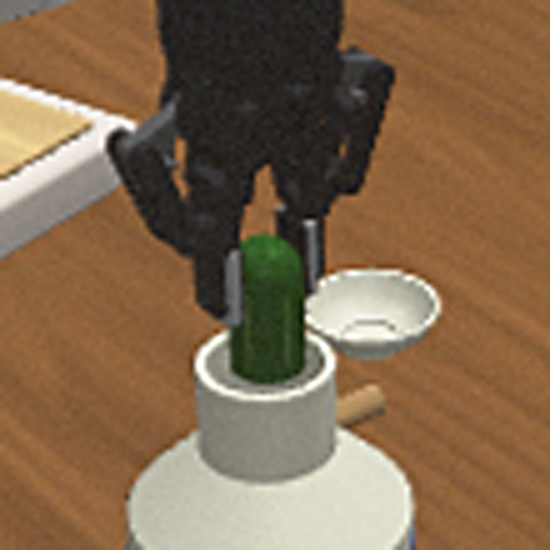

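Emit:
{"op": "move_arm", "data": {"commands": [{"claw": -1, "travel": [-0.1, 0, 1.1], "turn": 0}, {"claw": -1, "travel": [0, 0, 1.1], "turn": 0}, {"claw": -1, "travel": [0, 0, 0], "turn": 0}, {"claw": -1, "travel": [0, 0, 0], "turn": 0}]}}

```text
time: 30.18
ee_pos: [0.5705, 0.0032, 0.4075]
tcp_rot: [-180.0, -0.0, 90.4]
wrist_force: [-0.9, 0.2, 0.0]
opening: 0.0332
```

Emit:
{"op": "move_arm", "data": {"commands": [{"claw": 0.3, "travel": [0, 0, 0], "turn": 0}, {"claw": 0.3, "travel": [0, 0, 0], "turn": 0}, {"claw": 0.3, "travel": [0, 0, 0], "turn": 0}, {"claw": 0.3, "travel": [0, 0, -3], "turn": 0}, {"claw": 0.3, "travel": [0, 0, -4], "turn": 0}]}}

```text
time: 30.6
ee_pos: [0.5706, 0.0029, 0.475]
tcp_rot: [-179.7, -0.0, 90.4]
wrist_force: [1.2, -0.4, 0.7]
opening: 0.0554
```

Emit:
{"op": "move_arm", "data": {"commands": [{"claw": 0.1, "travel": [3, -4, 0], "turn": 0}, {"claw": 0.1, "travel": [3, -4, 0], "turn": 0}, {"claw": 0.1, "travel": [3, -4, 0], "turn": 0}, {"claw": 0.1, "travel": [3, -3, 0], "turn": 0}, {"claw": 0.1, "travel": [3, 0, 0], "turn": 0}]}}

```text
time: 31.02
ee_pos: [0.436, 0.1367, 0.4795]
tcp_rot: [179.9, -0.0, 90.3]
wrist_force: [-0.4, -1.6, 0.6]
opening: 0.047
```

```bash
python3 look.py z top scene; python3 - <<'E'
from h import *
im=cv2.imread("pics/top_z.png"); H,S,V=masks(im)
for b in blobs((H>98)&(H<118)&(S>110),200):
    x,y,w,h=cv2.boundingRect(b)
    if 235<x<265 and y<190: print((x,y,w,h),"flange",circ(b,"top",.018))
cv2.imwrite('pics/zz1.png',cv2.resize(im[150:210,235:395],None,fx=5,fy=5,interpolation=2))
i=cv2.imread('pics/scene_z.png');cv2.imwrite('pics/zz2.png',cv2.resize(i[270:330,310:390],None,fx=8,fy=8,interpolation=2))
E
```

```text
t 31.12 [0.4389 0.1391 0.4781] [ 1.7989e+02 -8.0000e-02  9.0580e+01] op 0.0468 F [ 0.1 -0.2  0.7] q [ 17.6  -5.    8.5 103.3   0.  107. ]
(247, 161, 28, 28) flange (array([0.61050285, 0.19611485]), np.float64(0.03476068802603468), np.float64(0.0006707993276067274))
```

View pics/zz1.png

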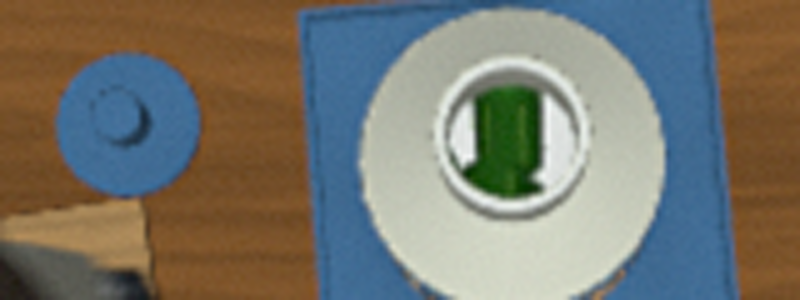

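View pics/zz2.png

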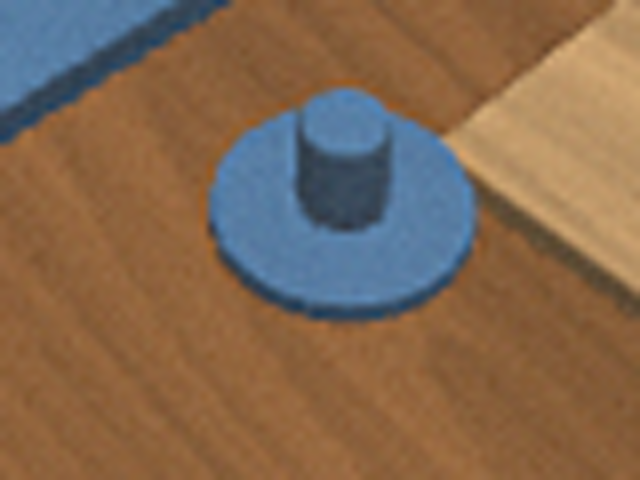

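View pics/scene_z.png

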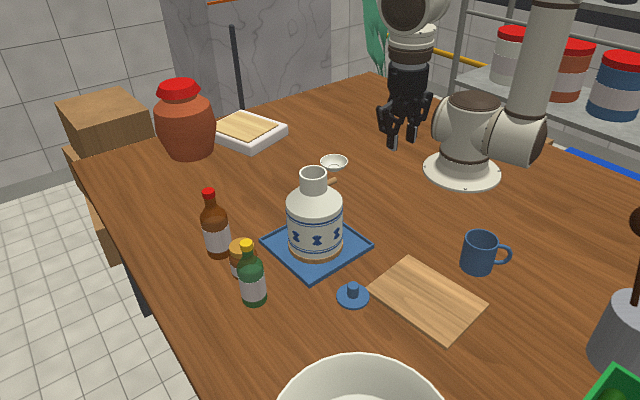

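```bash
python3 - <<'E'
from h import *
print(plane("top",[(258.2,172.6)],.05),plane("scene",[(352.5,284.6)],.05),tri((258.2,172.6),(352.5,284.6)))
E
```

```text
[[0.61066029 0.19534964 0.05      ]] [[0.60960274 0.19856997 0.05      ]] (array([0.60979217, 0.19657569, 0.04851304]), np.float64(0.0029050555854685726))
```

Emit:
{"op": "move_arm", "data": {"commands": [{"claw": 0.1, "travel": [1.2, 3.5, 0], "turn": 0}, {"claw": 0.1, "travel": [1.2, 3.5, 0], "turn": 0}, {"claw": 0.1, "travel": [1.2, 3.5, 0], "turn": 0}, {"claw": 0.1, "travel": [1.2, 3.5, 0], "turn": 0}, {"claw": 0.1, "travel": [1.0, 3.1, 0], "turn": 0}]}}

```text
time: 31.53
ee_pos: [0.613, 0.1957, 0.4768]
tcp_rot: [180.0, -0.0, 90.4]
wrist_force: [0.7, 0.1, 1.2]
opening: 0.0468
```

Emit:
{"op": "move_arm", "data": {"commands": [{"claw": 0.1, "travel": [0, 0, 4], "turn": 0}, {"claw": 0.1, "travel": [0, 0, 4], "turn": 0}, {"claw": 0.1, "travel": [0, 0, 4], "turn": 0}, {"claw": 0.1, "travel": [0, 0, 4], "turn": 0}, {"claw": 0.1, "travel": [0, 0, 2], "turn": 0}]}}

```text
time: 31.95
ee_pos: [0.6107, 0.1947, 0.2913]
tcp_rot: [-179.7, 0.1, 90.3]
wrist_force: [0.2, -1.0, -1.1]
opening: 0.0469
```

Emit:
{"op": "move_arm", "data": {"commands": [{"claw": 0.1, "travel": [0, 0, 0], "turn": 0}, {"claw": 0.1, "travel": [0, 0, 0], "turn": 0}]}}

```text
time: 32.12
ee_pos: [0.6111, 0.195, 0.2969]
tcp_rot: [-179.9, 0.0, 90.3]
wrist_force: [0.2, 0.2, 0.4]
opening: 0.0473
```

Emit:
{"op": "move_arm", "data": {"commands": [{"claw": 0.1, "travel": [0.2, -0.1, 3], "turn": 0}, {"claw": 0.1, "travel": [0, 0, 3], "turn": 0}, {"claw": 0.1, "travel": [0, 0, 2.5], "turn": 0}, {"claw": 0.1, "travel": [0, 0, 0], "turn": 0}, {"claw": 0.1, "travel": [0, 0, 0], "turn": 0}]}}

```text
time: 32.53
ee_pos: [0.6104, 0.1975, 0.2139]
tcp_rot: [179.9, -0.0, 90.4]
wrist_force: [0.2, 0.4, 0.9]
opening: 0.0473
```

```bash
python3 look.py aa scene; python3 - <<'E'
import cv2
i=cv2.imread('pics/scene_aa.png');cv2.imwrite('pics/zaa.png',cv2.resize(i[220:330,290:410],None,fx=5,fy=5,interpolation=2))
E
```

```text
t 32.58 [0.6108 0.1977 0.2153] [ 1.7982e+02 -5.0000e-02  9.0360e+01] op 0.0468 F [ 0.4 -0.4  0.5] q [ 17.9  17.8   4.   76.   -0.  107.6]
```

View pics/zaa.png

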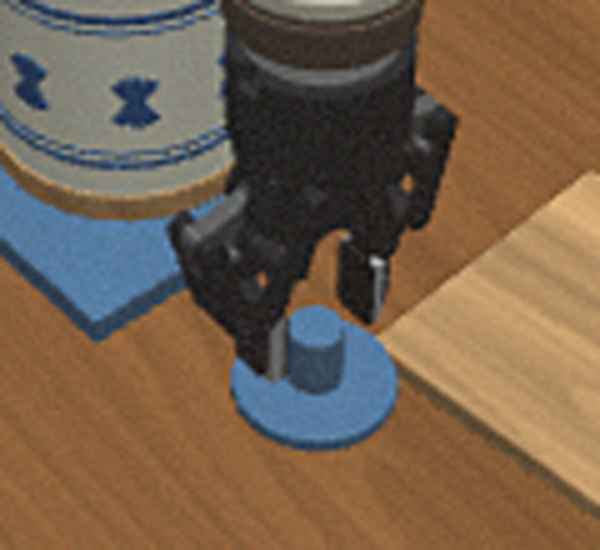

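Emit:
{"op": "move_arm", "data": {"commands": [{"claw": 0.1, "travel": [0, 0, 1.0], "turn": 0}, {"claw": 0.1, "travel": [0, 0, 0.7], "turn": 0}, {"claw": 0.1, "travel": [0, 0, 0], "turn": 0}, {"claw": 0.1, "travel": [0, 0, 0], "turn": 0}]}}

```text
time: 32.92
ee_pos: [0.6099, 0.1975, 0.1952]
tcp_rot: [-180.0, 0.0, 90.4]
wrist_force: [-0.4, 0.9, -0.3]
opening: 0.0473
```

Emit:
{"op": "move_arm", "data": {"commands": [{"claw": -1, "travel": [0, 0, 0], "turn": 0}, {"claw": -1, "travel": [0, 0, 0], "turn": 0}, {"claw": -1, "travel": [0, 0, 0], "turn": 0}, {"claw": -1, "travel": [0, 0, 0], "turn": 0}], "squeeze": 30}}

```text
time: 33.25
ee_pos: [0.6101, 0.1976, 0.1958]
tcp_rot: [180.0, -0.0, 90.4]
wrist_force: [-0.2, -0.5, 2.3]
opening: 0.0251
```

```bash
python3 look.py ab scene; python3 - <<'E'
import cv2
i=cv2.imread('pics/scene_ab.png');cv2.imwrite('pics/zab.png',cv2.resize(i[220:330,290:410],None,fx=5,fy=5,interpolation=2))
E
```

```text
t 33.30 [0.6101 0.1976 0.1957] [ 1.7996e+02 -2.0000e-02  9.0360e+01] op 0.0250 F [-0.1  0.3  4.6] q [ 17.9  18.3   2.5  74.1   0.  107.6]
```

View pics/zab.png

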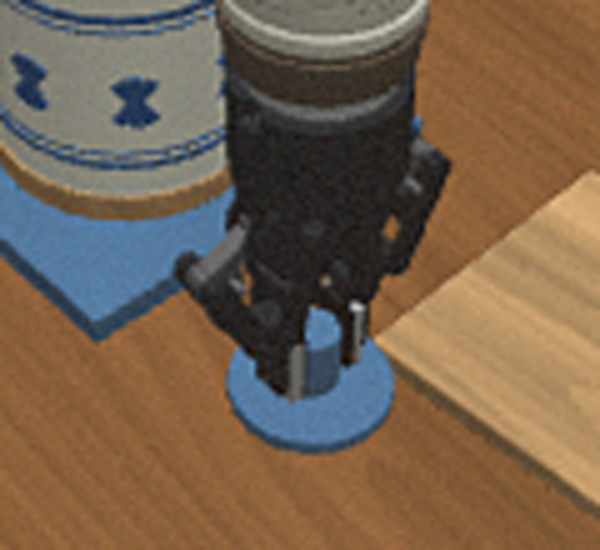

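Emit:
{"op": "move_arm", "data": {"commands": [{"claw": -1, "travel": [0, 0, -2.5], "turn": 0}, {"claw": -1, "travel": [0, 0, -4], "turn": 0}, {"claw": -1, "travel": [0, 0, -4], "turn": 0}, {"claw": -1, "travel": [0, 0, -4], "turn": 0}, {"claw": -1, "travel": [0, 0, -4], "turn": 0}]}}

```text
time: 33.72
ee_pos: [0.6095, 0.1974, 0.3818]
tcp_rot: [-180.0, 0.0, 90.4]
wrist_force: [1.2, 0.0, -0.8]
opening: 0.0251
```

Emit:
{"op": "move_arm", "data": {"commands": [{"claw": -1, "travel": [0, 0, -4], "turn": 0}, {"claw": -1, "travel": [0, 0, -4], "turn": 0}, {"claw": -1, "travel": [-2, -0.4, 0], "turn": 0}, {"claw": -1, "travel": [-3, -0.6, 0], "turn": 0}, {"claw": -1, "travel": [-3, -0.6, 0], "turn": 0}]}}

```text
time: 34.13
ee_pos: [0.5945, 0.1173, 0.4604]
tcp_rot: [179.9, -0.0, 90.5]
wrist_force: [-0.4, 0.2, -1.8]
opening: 0.0251
```

Emit:
{"op": "move_arm", "data": {"commands": [{"claw": -1, "travel": [-3, -0.6, 0], "turn": 0}, {"claw": -1, "travel": [-3, -0.6, 0], "turn": 0}, {"claw": -1, "travel": [-3, -0.6, 0], "turn": 0}, {"claw": -1, "travel": [-1.5, -0.4, 0], "turn": 0}, {"claw": -1, "travel": [0, 0, 0], "turn": 0}]}}

```text
time: 34.55
ee_pos: [0.5724, 0.0095, 0.4604]
tcp_rot: [-180.0, 0.0, 90.2]
wrist_force: [-0.1, 0.1, -1.7]
opening: 0.0251
```

Emit:
{"op": "move_arm", "data": {"commands": [{"claw": -1, "travel": [0, 0, 0], "turn": 0}, {"claw": -1, "travel": [0, 0, 0], "turn": 0}]}}

```text
time: 34.72
ee_pos: [0.5733, 0.0127, 0.46]
tcp_rot: [-180.0, -0.0, 90.4]
wrist_force: [0.2, -0.4, -1.6]
opening: 0.025
```

Emit:
{"op": "move_arm", "data": {"commands": [{"claw": -1, "travel": [-1.0, -0.3, 1.0], "turn": 0}, {"claw": -1, "travel": [0, 0, 1.2], "turn": 0}, {"claw": -1, "travel": [0, 0, 0], "turn": 0}, {"claw": -1, "travel": [0, 0, 0], "turn": 0}]}}

```text
time: 35.05
ee_pos: [0.5703, 0.0032, 0.4376]
tcp_rot: [-179.9, -0.0, 90.4]
wrist_force: [-0.3, 0.9, -0.5]
opening: 0.0252
```

```bash
python3 look.py ac scene; python3 - <<'E'
import cv2
i=cv2.imread('pics/scene_ac.png');cv2.imwrite('pics/zac.png',cv2.resize(i[100:210,260:370],None,fx=5,fy=5,interpolation=2))
E
```

```text
t 35.10 [0.5703 0.0031 0.4383] [-1.7998e+02 -1.0000e-02  9.0430e+01] op 0.0248 F [ 0.1  0.  -1.5] q [ 0.3  8.8 18.  99.3  0.  89.9]
```

View pics/zac.png

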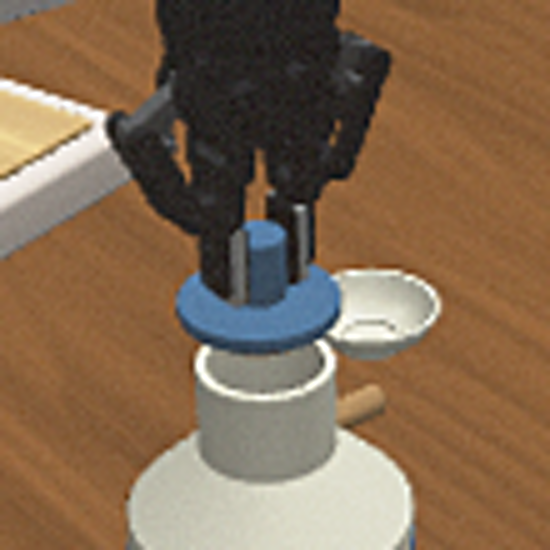

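```bash
python3 - <<'E'
from h import *
f=lambda p:((proj("scene",p)[0]-[260,100])*5+2.5).round(1)
a=np.linspace(0,2*np.pi,300)
def ell(x,y,z,r):
    u=(proj("scene",np.c_[x+r*np.cos(a),y+r*np.sin(a),0*a+z])-[260,100])*5+2.5; return u.min(0).round(1),u.max(0).round(1)
x,y=.5694,.0052
print("rim",ell(x,y,.225,.032)); print("flange top",ell(x,y,.2606,.037),"bottom",ell(x,y,.2526,.037))
print("knob",f((x,y,.2926)))
print(f((x+.003,y,.2606))-f((x,y,.2606)),f((x,y+.003,.2606))-f((x,y,.2606)))
E
```

```text
rim (array([194.5, 324. ]), array([336.6, 400.8]))
flange top (array([179. , 251.4]), array([346.8, 338. ])) bottom (array([180. , 266.7]), array([347. , 353.8]))
knob [260.4 229.7]
[-5.6  2.2] [4.  2.7]
```

Emit:
{"op": "move_arm", "data": {"commands": [{"claw": -1, "travel": [0.25, 0, 0.6], "turn": 0}, {"claw": -1, "travel": [0, 0, 0.3], "turn": 0}, {"claw": -1, "travel": [0, 0, 0], "turn": 0}, {"claw": -1, "travel": [0, 0, 0], "turn": 0}]}}

```text
time: 35.43
ee_pos: [0.5702, 0.005, 0.429]
tcp_rot: [-180.0, -0.0, 90.4]
wrist_force: [0.4, 0.0, -0.8]
opening: 0.0254
```

```bash
python3 look.py ad scene; python3 - <<'E'
import cv2
i=cv2.imread('pics/scene_ad.png');cv2.imwrite('pics/zad.png',cv2.resize(i[140:210,270:360],None,fx=8,fy=8,interpolation=2))
E
```

```text
t 35.48 [0.5702 0.0049 0.4292] [180.    -0.    90.37] op 0.0248 F [ 0.5  0.2 -1.2] q [ 0.5  8.5 16.7 98.2  0.  90.1]
```

View pics/zad.png

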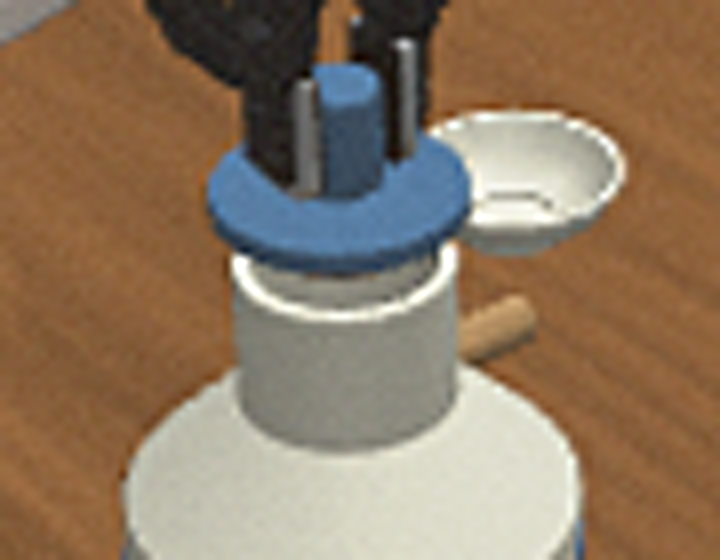

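Emit:
{"op": "move_arm", "data": {"commands": [{"claw": -1, "travel": [0.1, 0, 0.6], "turn": 0}, {"claw": -1, "travel": [0, 0, 0.5], "turn": 0}, {"claw": -1, "travel": [0, 0, 0], "turn": 0}, {"claw": -1, "travel": [0, 0, 0], "turn": 0}]}}

```text
time: 35.82
ee_pos: [0.5701, 0.0058, 0.4176]
tcp_rot: [-179.9, -0.0, 90.4]
wrist_force: [-0.4, -0.0, -1.2]
opening: 0.0253
```

Emit:
{"op": "move_arm", "data": {"commands": [{"claw": -1, "travel": [0, 0, 0.3], "turn": 0}, {"claw": -1, "travel": [0, 0, 0.2], "turn": 0}, {"claw": -1, "travel": [0, 0, 0], "turn": 0}]}}

```text
time: 36.07
ee_pos: [0.5702, 0.0058, 0.4127]
tcp_rot: [-180.0, -0.0, 90.4]
wrist_force: [0.7, -0.2, -0.4]
opening: 0.0252
```

Emit:
{"op": "move_arm", "data": {"commands": [{"claw": -1, "travel": [0, 0, 0.15], "turn": 0}, {"claw": -1, "travel": [0, 0, 0], "turn": 0}, {"claw": -1, "travel": [0, 0, 0], "turn": 0}]}}

```text
time: 36.32
ee_pos: [0.5702, 0.0058, 0.4117]
tcp_rot: [180.0, -0.0, 90.4]
wrist_force: [0.0, -0.4, -0.9]
opening: 0.0246
```

```bash
python3 look.py ae scene; python3 - <<'E'
import cv2
i=cv2.imread('pics/scene_ae.png');cv2.imwrite('pics/zae.png',cv2.resize(i[140:210,270:360],None,fx=8,fy=8,interpolation=2))
E
```

```text
t 36.37 [0.5702 0.0058 0.4117] [179.99   0.    90.36] op 0.0251 F [ 0.4  1.  -1.8] q [ 0.6  8.  14.1 96.2 -0.  90.2]
```

View pics/zae.png

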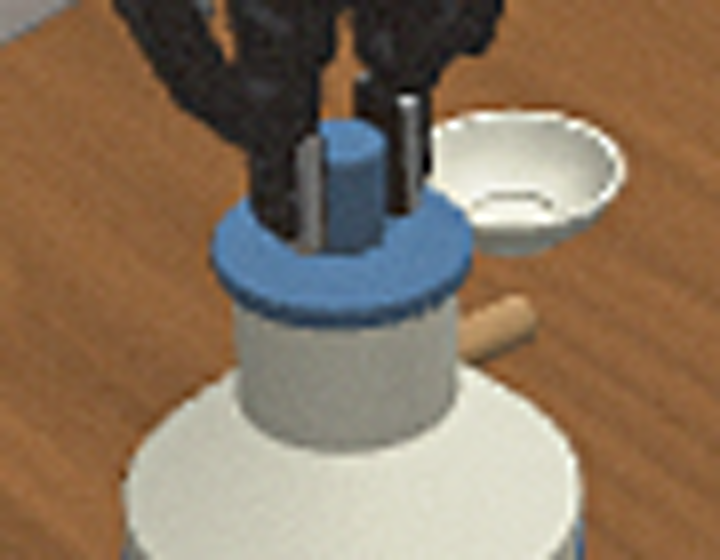

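Nearly seated; lower a touch until contact shows.

Emit:
{"op": "move_arm", "data": {"commands": [{"claw": -1, "travel": [0, 0, 0.15], "turn": 0}, {"claw": -1, "travel": [0, 0, 0], "turn": 0}, {"claw": -1, "travel": [0, 0, 0], "turn": 0}]}}

```text
time: 36.62
ee_pos: [0.5702, 0.0058, 0.4107]
tcp_rot: [179.9, 0.0, 90.4]
wrist_force: [0.7, -0.1, 3.9]
opening: 0.0248
```

Contact (force −1.3 → +3.9 N). Release slowly, back off.

Emit:
{"op": "move_arm", "data": {"commands": [{"claw": -0.2, "travel": [0, 0, 0], "turn": 0}, {"claw": 0, "travel": [0, 0, 0], "turn": 0}, {"claw": 0.1, "travel": [0, 0, 0], "turn": 0}, {"claw": 0.1, "travel": [0, 0, 0], "turn": 0}]}}

```text
time: 36.95
ee_pos: [0.5702, 0.0058, 0.41]
tcp_rot: [-180.0, 0.0, 90.4]
wrist_force: [1.1, -0.5, 0.0]
opening: 0.047
```

Emit:
{"op": "move_arm", "data": {"commands": [{"claw": 0.1, "travel": [0, 0, -1], "turn": 0}, {"claw": 0.1, "travel": [0, 0, -3], "turn": 0}, {"claw": 0.1, "travel": [0, 0, -4], "turn": 0}, {"claw": 0.1, "travel": [3, -4, 0], "turn": 0}, {"claw": 0.1, "travel": [3, -4, 0], "turn": 0}]}}

```text
time: 37.37
ee_pos: [0.505, 0.0553, 0.4931]
tcp_rot: [179.7, -0.0, 90.2]
wrist_force: [-0.9, 1.7, -0.2]
opening: 0.047
```

Emit:
{"op": "move_arm", "data": {"commands": [{"claw": 0.1, "travel": [4, -2, 0], "turn": 0}, {"claw": 0.1, "travel": [4, -2, 0], "turn": 0}, {"claw": 0.1, "travel": [4, -2, 0], "turn": 0}, {"claw": 0.1, "travel": [0, 0, 0], "turn": 0}, {"claw": 0.1, "travel": [0, 0, 0], "turn": 0}]}}

```text
time: 37.78
ee_pos: [0.4454, 0.1685, 0.4912]
tcp_rot: [179.9, -0.0, 90.6]
wrist_force: [1.0, -0.5, 0.6]
opening: 0.0472
```

```bash
python3 look.py af scene top; python3 - <<'E'
from h import *
i=cv2.imread('pics/scene_af.png');cv2.imwrite('pics/zaf.png',cv2.resize(i[140:270,260:370],None,fx=4.5,fy=4.5,interpolation=2))
im=cv2.imread('pics/top_af.png');cv2.imwrite('pics/zaf2.png',cv2.resize(im[140:240,290:390],None,fx=6,fy=6,interpolation=2))
E
```

```text
t 37.88 [0.4466 0.1667 0.4907] [179.96   0.    90.4 ] op 0.0470 F [-0.1  0.2 -0.2] q [ 20.5  -2.2  12.5 104.7  -0.  110.1]
```

View pics/zaf.png

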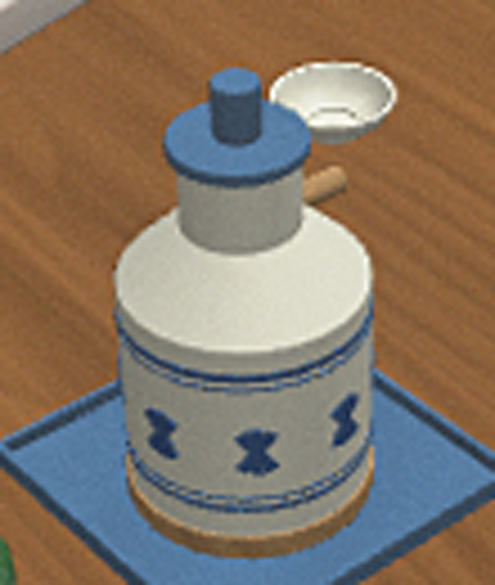

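View pics/zaf2.png

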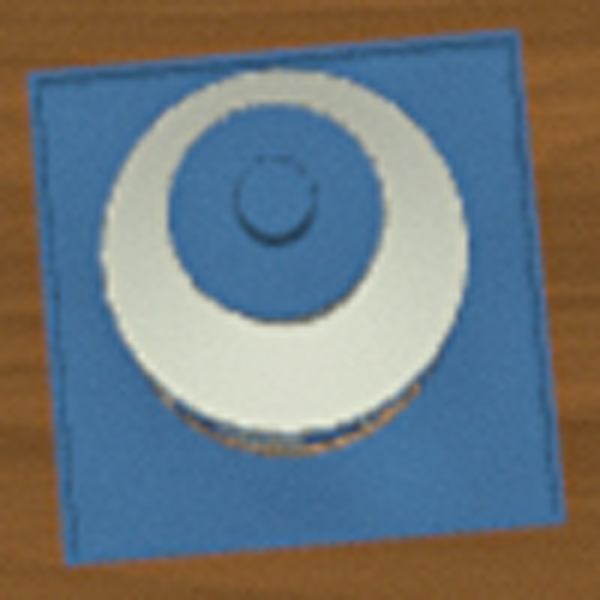

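View pics/top_af.png

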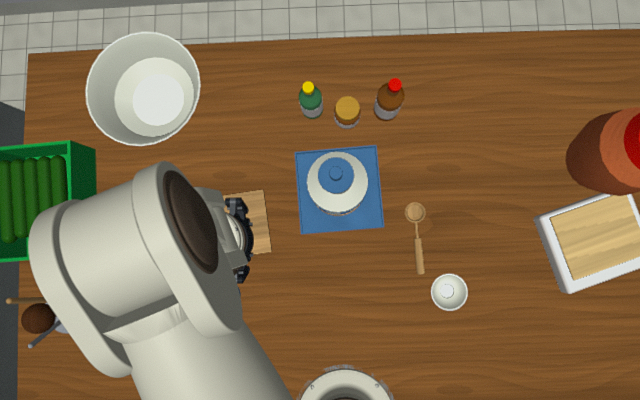

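View pics/scene_af.png

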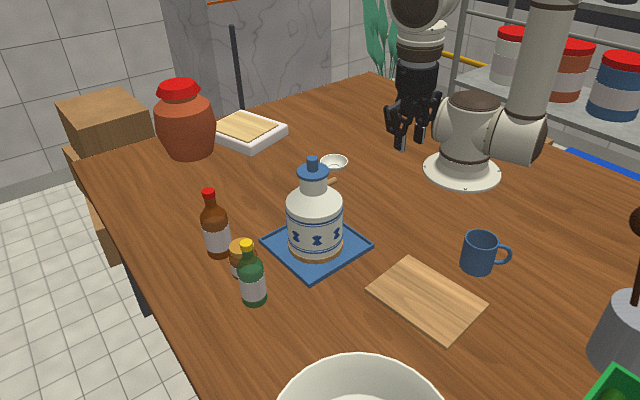

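```bash
python3 - <<'E'
from h import *
print(plane("top",[(335.75,174.9)],.233), plane("top",[(290+276/6-.5,140+197/6-.5)],.265))
st(); bot.job_done(); print("done")
E
```

```text
[[0.57223822 0.00409875 0.233     ]] [[0.57270527 0.0044151  0.265     ]]
t 37.88 [0.4466 0.1667 0.4907] [179.96   0.    90.4 ] op 0.0470 F [-0.1  0.2 -0.2] q [ 20.5  -2.2  12.5 104.7  -0.  110.1]
the job is handed in; nothing more can be done
done
```

The job is done and handed in at about 38 s of the 210 s allowed. `job_done()` gives no verdict, so everything below comes from my own camera checks.

**What I did, in order:**
1. I laid the wooden ring in the tray.
2. I stood the jar on the ring and let go.
3. I dropped the four cucumber halves that were there through the neck.
4. The lid had been knocked about 2 cm aside during the run. I measured it again and set it on the jar until the wrist showed light contact (about 4 N), then released it and backed the arm away.

**Last checks:**

| Part | Measured (top camera) | Result |
|---|---|---|
| Ring | (0.5705, 0.0015) m | About 4 mm from the measured tray centre (0.568, −0.0017) |
| Jar | Mouth at (0.5704, 0.0014) m | Within about 1 mm of the ring; upright |
| Lid | Flange at (0.572, 0.004) m | About 3 mm from the mouth's centre, inside the plug's 5 mm play; flange looks flat on the rim |

- **Cucumbers:** the board is empty, and the top view before closing showed cucumbers inside the jar.
- **Other items:** the bottles, spice jar, dish, spoon and mug look unmoved; I compared them by eye.
- **Disagreement:** the two cameras differed by 3–4 mm in y, so those offsets are only good to a few millimetres. For the lid I steered by the scene camera.

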